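# Close out a test batch: log its control tube and stack its slide boxes

## Robot

A 7-joint arm with a two-finger parallel gripper is mounted at the origin on the work surface. World frame = base frame: x ahead of the robot, y to its left, z up, the work surface at z = 0. Lengths are in mm, angles in rad, forces in N, time in s.
With the tool pointing down it reaches from about 425 to 950 mm from the base axis. Payload 4.7 kg.
Tool frame: the origin (TCP) lies midway between the tips of the shut fingers; the grasp point (between the pads) lies 19 mm behind it (bot.pinch_z is the distance from the TCP to the grasp point, in mm); z points along the fingers, y is the line along which they close (so a half turn about z gives the same grasp; the last joint's range is limited). The gripper opens to 85 mm and grips with 20 to 120 N. Pads are 22 mm wide; open, the fingers measure 114 mm over their backs; the gripper's body (76 mm by 85 mm) begins 54 mm behind the grasp point. The pads swing forward as they close: fully open they stand 13 mm farther back than shut.
Start: joints at [-1.355, 0.469, -0.049, 1.532, 0.024, 1.141, -0.082], TCP at [163.551, 654.906, 209.835] pointing down, gripper open.
Joint ranges: [-2.59, 2.59], [-0.33, 1.99], [-1.39, 1.29], [0.1, 2.45], [-1.04, 4.18], [0.21, 1.99], [-2.66, 2.66]. Speed limits (rad/s): [2.57, 2.57, 3.14, 3.14, 3.14, 3.14, 3.14].

## Interface

Orientations are given as a 3x3 rotation matrix whose columns are the frame's x, y, z axes.
In Python, from rig import bot gives the robot as it stands.
- The arm moves only by the shell command python3 -m jog 'ROWS'. ROWS is a JSON object of lists of equal length, an entry for each row: "delta_pos": the shift along the tool's x, y, z in cm, a list of three; "turn": the turn about the tool's z in degrees; "gripper": the opening, from -1 (shut) to 1 (fully open). A call has 1 to 10 rows; each row is the pose to reach, as a shift and turn from the pose commanded when the call began, along the tool's axes at that moment; what a row does not reach only later rows make up. A row lasts 1/10 s, in which the tool goes at most 50 mm and 8.59 degrees, less where a joint would pass 70% of its speed; a pose out of reach is approached as far as the arm can. A call with a gripper value outside its range is refused whole. The fingers move at their own pace and stop on an object; the grip force is fixed at half the most. Time passes only in rows, so rows that repeat a pose let the fingers close. It gives the time, the measured TCP pose, the force, the opening and the grip force at its end, in the units of the state.
- bot.sense(): the state, without advancing time (a new reading comes with each control period).
- bot.read_camera(name): name is "scene" or "top"; returns the picture (480x640x3 uint8, red, green, blue); there is no depth.
- bot.get_calibration(name): a dict with "fov_y" (degrees; the focal length in pixels is half the picture's height over the tangent of half this angle, whatever the lens; pixels are square), "cx", "cy" (the principal point, pixels), "k1" (the pictures are not rectified: a ray, as slopes to the right and down, at radius r is drawn at 1 + k1 r^2 times it, then the intrinsics apply), "R" (3x3) and "t" (3): a world point X has camera coordinates R X + t. Camera axes: x right, y down, z forward; pixel columns grow to the right and rows downward; lengths in mm; the calibration is good to about 2 mm. A picture is of the moment at which its call begins. get_calibration takes no time and is no camera call.
- bot.close_job(): hands the job in; it is judged then, once.
The state is a dict: "time_s": time; "qpos": joint angles; "joint_velocities": joint speeds; "tau": joint torques, N m; "ee_pos": TCP position; "ee_rot": TCP orientation; "wrist_force": force on the tool from outside, world axes, zero at the start; "wrist_torque": the same for the moment, N m; "opening": opening from 0.0 (shut) to 1.0 (fully open); "grip_force": force on a finger pad.
Only numpy, scipy, OpenCV 4.12 (cv2) and the standard library are available. Lean on these libraries where they do the work, as an engineer would, in place of code of your own. Each camera call takes 0.05 s, during which the arm holds its last target. There are 200 camera calls.

## Task

Close out the finished test batch. Log its control tube in the reader: lay the capped tube in the V-shaped cradle with its flat foot towards the back stop, push it fully home against the stop, and with the tube home press the read button all the way down; after that, move the tube to the steel tray and lay it flat inside. Also stack every slide box on the grey dock, any deep boxes below any flat ones, each fully down and locked over the lugs below it. Do not knock over the blue-capped jar.

Things in the scene. Friction and masses are not known exactly. Their poses are not given: they have to be found in the camera images.
- deep_a: Deep closed slide box, white plastic, 100 (x) x 58 (y) x 52 mm plus lugs, 0.1-0.3 kg; may be absent. Origin: centre of underside, z up. Lid: 2 round lugs at x = +-32 mm, 6 mm high, 16 mm wide (12 at top). Underside: 2 square recesses, 20 mm wide, 8 mm deep, at the same x: they drop over any such lugs, either way round; the next box's underside is then 52 mm above this one's. Grip across y.
- deep_b: Deep closed slide box, white plastic, 100 (x) x 58 (y) x 52 mm plus lugs, 0.1-0.3 kg; may be absent. Origin: centre of underside, z up. Lid: 2 round lugs at x = +-32 mm, 6 mm high, 16 mm wide (12 at top). Underside: 2 square recesses, 20 mm wide, 8 mm deep, at the same x: they drop over any such lugs, either way round; the next box's underside is then 52 mm above this one's. Grip across y.
- flat_a: Flat closed slide box, white plastic, 100 (x) x 58 (y) x 36 mm plus lugs, 0.1-0.3 kg; may be absent. Origin: centre of underside, z up. Lid: 2 round lugs at x = +-32 mm, 6 mm high, 16 mm wide (12 at top). Underside: 2 square recesses, 20 mm wide, 8 mm deep, at the same x: they drop over any such lugs, either way round; the next box's underside is then 36 mm above this one's. Grip across y.
- flat_b: Flat closed slide box, white plastic, 100 (x) x 58 (y) x 36 mm plus lugs, 0.1-0.3 kg; may be absent. Origin: centre of underside, z up. Lid: 2 round lugs at x = +-32 mm, 6 mm high, 16 mm wide (12 at top). Underside: 2 square recesses, 20 mm wide, 8 mm deep, at the same x: they drop over any such lugs, either way round; the next box's underside is then 36 mm above this one's. Grip across y.
- flat_c: Flat closed slide box, white plastic, 100 (x) x 58 (y) x 36 mm plus lugs, 0.1-0.3 kg; may be absent. Origin: centre of underside, z up. Lid: 2 round lugs at x = +-32 mm, 6 mm high, 16 mm wide (12 at top). Underside: 2 square recesses, 20 mm wide, 8 mm deep, at the same x: they drop over any such lugs, either way round; the next box's underside is then 36 mm above this one's. Grip across y.
- dock: Fixed grey plate, 130 (x) x 90 (y) x 10 mm high, with two white lugs on top like those of the boxes' lids (6 mm high, at x = +32 and -32 mm, y = 0). Origin: centre of its underside. A box fully down on it has its underside 10 mm above this origin, its length along the dock's x.
- tube: Capped flat-footed sample tube, lying. Clear round body 16 mm in diameter, 96 mm long, with a paper label; white hexagonal cap 16 mm long, 16 mm across its flats (it keeps the tube from rolling). 112 mm long in all, about 30 g. Origin: on its axis at mid-length; x runs along the axis from the cap to the flat foot.
- tube_foot (a point): Centre of the tube's flat foot, 56 mm along tube +x from its origin.
- tube_cap (a point): Centre of the outer face of the tube's cap, 56 mm along tube -x from its origin.
- reader: Fixed white tube reader with a V cradle along its x. Origin: underside, below the cradle's axis (y = 0, 44 mm up); y ends +-50 mm. 14 mm high base plate from x = -75 mm. Back stop: upright plate, face at x = +60 mm, 40 mm wide, top 59 mm up. Behind it the head, x = 66 to 116 mm, 56 mm high. The tube's foot goes to the stop: home, the tube's origin is at x = +4 mm and its cap overhangs in front.
- cradle_gap (a point): Middle of the open gap between the cradle's two aluminium V supports, on the cradle's axis (reader x = +5, z = 44 mm). Gap 42 mm long in x, its floor 30 mm below the axis: room for the fingers beside the tube. Each support is 18 mm long (x = -34 to -16 and 26 to 44 mm); its 45 degree flanks open upward, tops 28 mm apart and 1 mm below the axis. Nothing stands in front of x = -34 mm.
- tray: Fixed open steel tray, 150 (x) x 78 (y) x 14 mm high, walls and floor 4 mm thick (inside 142 x 70 mm, 10 mm deep). Origin: centre of its underside. A tube lying flat in it, either way round, has its origin 12 mm above this one.
- nest (a point): Point on the back stop's face where the centre of the tube's foot must touch (x = 60, y = 0, z = 44 mm in the reader); x points into the stop, along the cradle.
- read_button (a joint): Travel of the read button: 0 up, 0.006 m fully down; springs back; about 5 N to press down.
- read_button_top (a point): Centre of the top of the read button, a white round button 24 mm across on top of the reader's head; pressed straight down.
- vial: Squat standing jar with a blue cap, 40 mm across, 34 mm high, bystander. Origin: centre of its underside, z up.
There are look-alikes about, which are no part of the job. Leave any purple look-alike of the reader alone. Leave any yellow look-alike of the flat_a alone.

How it is judged (in metres and radians):
On the way, in this order (a step that is already met when the one before it is completed fails the run):
1. the tube lies home in the cradle, its foot against the back stop (x of tube_foot in the frame of nest between -0.0025 and 0.0025 m and y of tube_foot in the frame of nest between -0.003 and 0.003 m and z of tube_foot in the frame of nest between -0.003 and 0.003 m and angle between the x axis of tube and the x axis of reader, either way round below 0.06 rad), for 0.2 s.
2. with the tube home, the read button is pressed fully down (all of step 1 and value of joint read_button above 0.0045 m), for 0.05 s.
At the end, for the whole second after the job is handed in: Tube flat on the floor of the tray (0.08 rad, 4 mm). Each box on dock or box, no deep one on a flat one: height within 2.5 mm of fully down, 5 mm sideways of what is below, 12 mm of dock centre, 0.12 rad of its direction, 0.05 rad of upright. All at rest, button up (x of tube in the frame of tray between -0.022 and 0.022 m and y of tube in the frame of tray between -0.032 and 0.032 m and z of tube in the frame of tray between 0.008 and 0.016 m and angle between tube's own x axis and vertical between 1.491 and 1.651 rad and linear speed of each of tube, deep_a, deep_b, flat_a, flat_b, flat_c below 0.02 m/s and value of joint read_button below 0.002 m and ((z of deep_a in the frame of dock between 0.0075 and 0.0125 m and x of deep_a in the frame of dock between -0.005 and 0.005 m and y of deep_a in the frame of dock between -0.005 and 0.005 m) or (z of deep_a in the frame of deep_b between 0.0495 and 0.0545 m and x of deep_a in the frame of deep_b between -0.005 and 0.005 m and y of deep_a in the frame of deep_b between -0.005 and 0.005 m)) and angle between each of deep_a, deep_b, flat_a, flat_b, flat_c's own z axis and vertical below 0.05 rad and angle between the x axis of each of deep_a, deep_b, flat_a, flat_b, flat_c and the x axis of dock, either way round below 0.12 rad and horizontal distance between each of deep_a, deep_b, flat_a, flat_b, flat_c and dock below 0.012 m and ((z of deep_b in the frame of dock between 0.0075 and 0.0125 m and x of deep_b in the frame of dock between -0.005 and 0.005 m and y of deep_b in the frame of dock between -0.005 and 0.005 m) or (z of deep_b in the frame of deep_a between 0.0495 and 0.0545 m and x of deep_b in the frame of deep_a between -0.005 and 0.005 m and y of deep_b in the frame of deep_a between -0.005 and 0.005 m)) and ((z of flat_a in the frame of dock between 0.0075 and 0.0125 m and x of flat_a in the frame of dock between -0.005 and 0.005 m and y of flat_a in the frame of dock between -0.005 and 0.005 m) or (z of flat_a in the frame of deep_a between 0.0495 and 0.0545 m and x of flat_a in the frame of deep_a between -0.005 and 0.005 m and y of flat_a in the frame of deep_a between -0.005 and 0.005 m) or (z of flat_a in the frame of deep_b between 0.0495 and 0.0545 m and x of flat_a in the frame of deep_b between -0.005 and 0.005 m and y of flat_a in the frame of deep_b between -0.005 and 0.005 m) or (z of flat_a in the frame of flat_b between 0.0335 and 0.0385 m and x of flat_a in the frame of flat_b between -0.005 and 0.005 m and y of flat_a in the frame of flat_b between -0.005 and 0.005 m) or (z of flat_a in the frame of flat_c between 0.0335 and 0.0385 m and x of flat_a in the frame of flat_c between -0.005 and 0.005 m and y of flat_a in the frame of flat_c between -0.005 and 0.005 m)) and ((z of flat_b in the frame of dock between 0.0075 and 0.0125 m and x of flat_b in the frame of dock between -0.005 and 0.005 m and y of flat_b in the frame of dock between -0.005 and 0.005 m) or (z of flat_b in the frame of deep_a between 0.0495 and 0.0545 m and x of flat_b in the frame of deep_a between -0.005 and 0.005 m and y of flat_b in the frame of deep_a between -0.005 and 0.005 m) or (z of flat_b in the frame of deep_b between 0.0495 and 0.0545 m and x of flat_b in the frame of deep_b between -0.005 and 0.005 m and y of flat_b in the frame of deep_b between -0.005 and 0.005 m) or (z of flat_b in the frame of flat_a between 0.0335 and 0.0385 m and x of flat_b in the frame of flat_a between -0.005 and 0.005 m and y of flat_b in the frame of flat_a between -0.005 and 0.005 m) or (z of flat_b in the frame of flat_c between 0.0335 and 0.0385 m and x of flat_b in the frame of flat_c between -0.005 and 0.005 m and y of flat_b in the frame of flat_c between -0.005 and 0.005 m)) and ((z of flat_c in the frame of dock between 0.0075 and 0.0125 m and x of flat_c in the frame of dock between -0.005 and 0.005 m and y of flat_c in the frame of dock between -0.005 and 0.005 m) or (z of flat_c in the frame of deep_a between 0.0495 and 0.0545 m and x of flat_c in the frame of deep_a between -0.005 and 0.005 m and y of flat_c in the frame of deep_a between -0.005 and 0.005 m) or (z of flat_c in the frame of deep_b between 0.0495 and 0.0545 m and x of flat_c in the frame of deep_b between -0.005 and 0.005 m and y of flat_c in the frame of deep_b between -0.005 and 0.005 m) or (z of flat_c in the frame of flat_a between 0.0335 and 0.0385 m and x of flat_c in the frame of flat_a between -0.005 and 0.005 m and y of flat_c in the frame of flat_a between -0.005 and 0.005 m) or (z of flat_c in the frame of flat_b between 0.0335 and 0.0385 m and x of flat_c in the frame of flat_b between -0.005 and 0.005 m and y of flat_c in the frame of flat_b between -0.005 and 0.005 m))); the robot touches nothing.
It fails at once if the blue-capped jar is knocked over (angle between vial's own z axis and vertical above 0.6 rad).
Of deep_a, deep_b, flat_a, flat_b, flat_c only 3 to 5 are there at a start; the rules pass over those that are not, and their reading is None.
At some moment in a run one of tube, deep_a, deep_b, flat_a, flat_b, flat_c may be knocked a few centimetres aside while the robot is not near it.
Once in a run the grip may slacken for a moment while it holds something.
It also fails if it takes over 210 s, if anything falls off the work surface, if the arm or the gripper's body presses on something with over 40 N, if the wrist force passes 120 N, or if a joint passes its speed limit or range.

## Working session

There is one attempt and no reset: what is moved stays moved. The work goes in short steps, Python scripts to look and compute and a shell command to move; the robot and the scene stay as the last step left them, time stands still between calls to the robot, and variables do not carry over. Pictures are saved under pics/ and viewed, at most 14 in all, crops included, and the job is handed in when it is done.

```bash
mkdir -p pics; ls; python3 - <<'E'
from rig import bot
import cv2,numpy as np
for n in ("scene","top"):
    cv2.imwrite(f"pics/{n}0.png",bot.read_camera(n)[:,:,::-1])
    print(n,bot.get_calibration(n))
s=bot.sense();print(s["time_s"],s["ee_pos"],np.round(s["ee_rot"],3),s["opening"],bot.pinch_z)
E
```

```text
pics
scene {'fov_y': 50.9579397978474, 'cx': 317.89655934193246, 'cy': 240.08824930152386, 'k1': 0.02254899869083324, 'R': array([[ 0.83623381,  0.54817768, -0.01463694],
       [ 0.40812514, -0.63997039, -0.65105435],
       [-0.36626067,  0.53845996, -0.75888997]]), 't': array([-438.96180203, -138.90312281, 1297.25027171])}
top {'fov_y': 50.275464815453006, 'cx': 315.57302350824625, 'cy': 237.0589778139172, 'k1': -0.11289707225485543, 'R': array([[ 0.02509013, -0.99953607,  0.01726638],
       [-0.98367851, -0.02776312, -0.17778021],
       [ 0.1781771 , -0.01252403, -0.98391873]]), 't': array([ -8.31591899, 525.32777579, 868.14101928])}
0.1 [163.44044109 654.33035682 208.83350545] [[-0.97   0.242 -0.   ]
 [ 0.242  0.97  -0.002]
 [-0.    -0.002 -1.   ]] 1.0021683998394968 18.700000000000003
```

View pics/scene0.png

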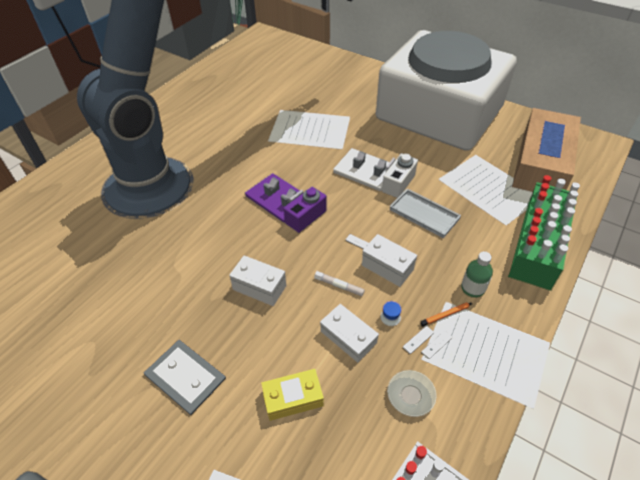

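View pics/top0.png

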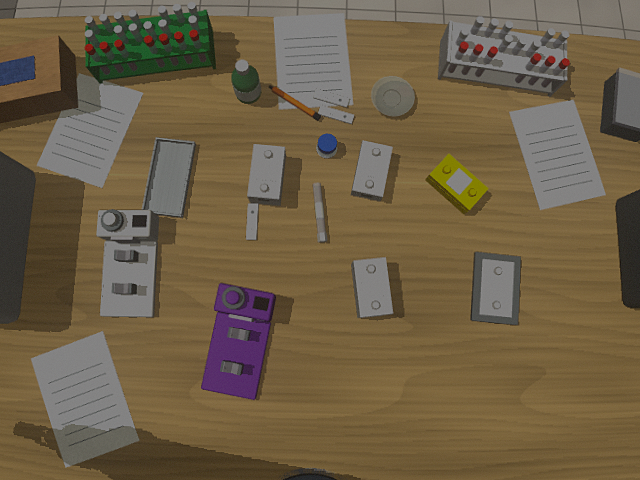

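The top view shows white boxes near (266,173), (372,170) and (373,288), and the dock at (497,288). The tube is at (320,212), the tray at (170,177), the white reader at (128,262) and the jar at (327,145). I'll enlarge the views for exact pixels.

```bash
cat > h.py <<'E'
import numpy as np,cv2
from rig import bot
def K(n):
    c=bot.get_calibration(n);f=240/np.tan(np.radians(c["fov_y"]/2));return c,f
def proj(n,X):
    c,f=K(n);p=c["R"]@np.array(X,float)+c["t"];a=p[:2]/p[2];a=a*(1+c["k1"]*(a@a));return np.array([c["cx"],c["cy"]])+f*a
def w(n,u,v,z):
    c,f=K(n);d=np.array([(u-c["cx"])/f,(v-c["cy"])/f]);a=d.copy()
    for _ in range(20): a=d/(1+c["k1"]*(a@a))
    r=c["R"].T@np.array([a[0],a[1],1]);o=-c["R"].T@c["t"]
    return (o+r*(z-o[2])/r[2])
def crop(im,x0,y0,x1,y1,s):
    c=cv2.resize(im[y0:y1,x0:x1],None,fx=s,fy=s,interpolation=cv2.INTER_CUBIC)
    for x in range((x0+9)//10*10,x1,10):
        L=12 if x%50==0 else 5
        cv2.line(c,(int((x-x0+.5)*s),0),(int((x-x0+.5)*s),L),(0,0,255),1)
        if x%20==0: cv2.putText(c,str(x),(int((x-x0+.5)*s)-10,22),0,.35,(0,0,255),1)
    for y in range((y0+9)//10*10,y1,10):
        cv2.line(c,(0,int((y-y0+.5)*s)),(6,int((y-y0+.5)*s)),(0,0,255),1)
        if y%20==0: cv2.putText(c,str(y),(8,int((y-y0+.5)*s)+4),0,.35,(0,0,255),1)
    return c
E
python3 - <<'E'
from h import *
t=cv2.imread("pics/top0.png");s=cv2.imread("pics/scene0.png")
cv2.imwrite("pics/c1.png",crop(t,230,125,430,275,4))
a=crop(t,90,130,210,330,2.9)[:580];b=crop(t,345,240,530,335,2.4);c=crop(s,135,320,300,420,2.65)
H=600;o=np.zeros((600,800,3),np.uint8);o[:a.shape[0],:a.shape[1]]=a;o[:b.shape[0],352:352+b.shape[1]]=b[:,:448];o[250:250+c.shape[0],352:352+c.shape[1]]=c[:,:448]
cv2.imwrite("pics/c2.png",o)
E
```

```text
(no output)
```

View pics/c1.png

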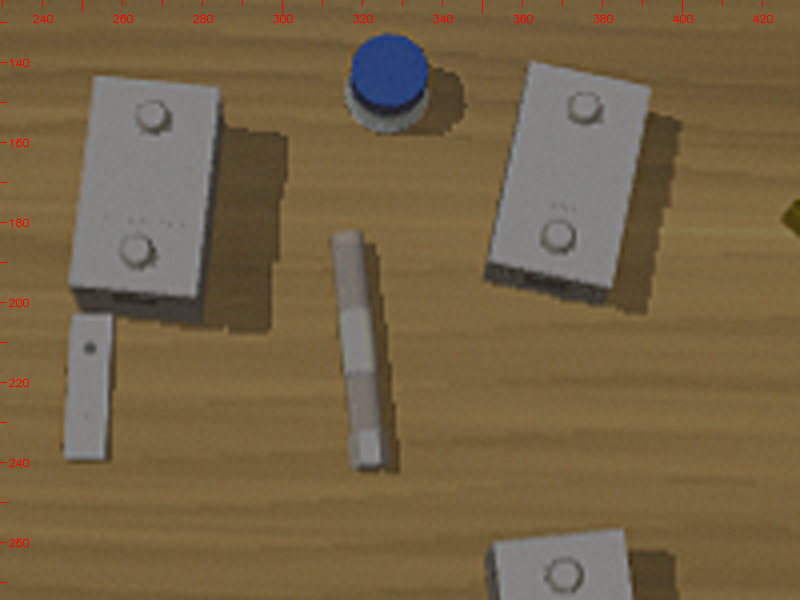

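View pics/c2.png

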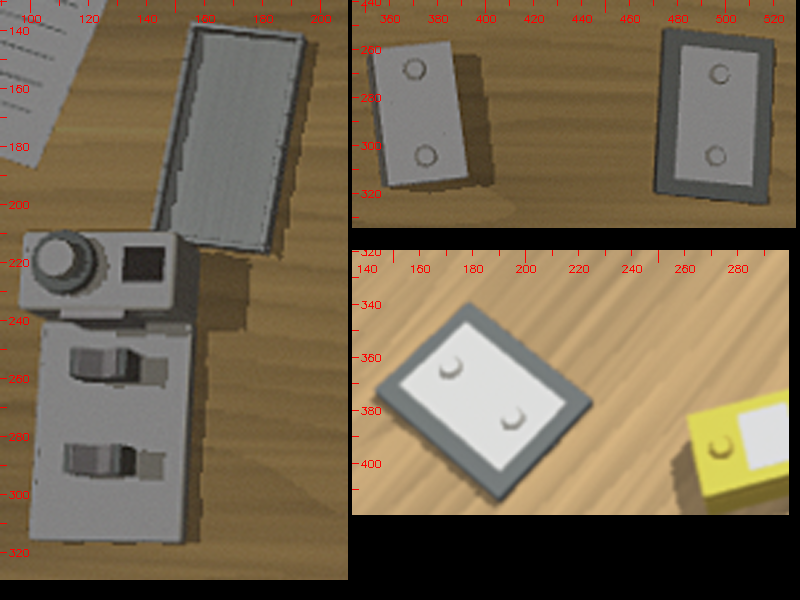

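```bash
python3 - <<'E'
from h import *
np.set_printoptions(precision=1,suppress=True)
def rep(n,a,b):
    d=b-a;print(n,a,b,"mid",(a+b)/2,"len",np.linalg.norm(d[:2]),"yaw",np.degrees(np.arctan2(d[1],d[0])))
for n,p,q in [("L",(264,186.5),(268.25,153)),("R",(369.25,183),(376,150.75)),("B",(375.3,304.1),(370.3,267.8))]:
    for z in (42,58): rep(n+str(z),w("top",*p,z),w("top",*q,z))
rep("dock",w("top",496.2,304.1,16),w("top",497.8,269.9,16))
rep("tube",w("top",321.3,240,8),w("top",316,182.5,8))
print("tray",[w("top",*p,14)[:2] for p in [(155.7,138.1),(194.3,141.6),(182.6,216.4)]])
a,b=w("top",99.8,315.7,14),w("top",152.6,316.7,14);rep("rfront",b,a)
hd=[w("top",*p,56)[:2] for p in [(97.8,209.5),(150.9,209.5),(149.5,236.4),(96.4,235.7)]];print("head",hd)
print("button",w("top",110.2,218.1,62)[:2]); print("vial",w("top",327,142,34)[:2])
# scene check of lug positions for heights
print("scene L lugs z42/58",[proj("scene",w("top",*p,z)) for z in(42,58) for p in [(264,186.5),(268.25,153)]])
print("scene R",[proj("scene",w("top",*p,z)) for z in(42,58) for p in [(369.25,183),(376,150.75)]])
print("scene B",[proj("scene",w("top",*p,z)) for z in(42,58) for p in [(375.3,304.1),(370.3,267.8)]])
s=cv2.imread("pics/scene0.png");cv2.imwrite("pics/c3.png",crop(s,225,135,425,285,4)); 
cv2.imwrite("pics/c4.png",crop(s,225,225,415,365,4))
E
```

```text
L42 [617.8 102.5  42. ] [682.6  97.6  42. ] mid [650.2 100.   42. ] len 64.99366710758918 yaw -4.3539108111785
L58 [613.3 101.   58. ] [676.9  96.2  58. ] mid [645.1  98.6  58. ] len 63.845517032203304 yaw -4.3539108111784905
R42 [630.3 -90.7  42. ] [ 693.4 -103.2   42. ] mid [661.9 -97.   42. ] len 64.33840049388282 yaw -11.180861246706593
R58 [625.6 -88.8  58. ] [ 687.6 -101.1   58. ] mid [656.6 -95.   58. ] len 63.20182607571732 yaw -11.180861246706582
B42 [ 408.9 -103.    42. ] [473.3 -93.5  42. ] mid [441.1 -98.3  42. ] len 65.05648732875473 yaw 8.321536875105155
B58 [ 408.1 -100.8   58. ] [471.3 -91.6  58. ] mid [439.7 -96.2  58. ] len 63.90722749845149 yaw 8.321536875105133
dock [ 414.5 -331.9   16. ] [ 478.2 -337.    16. ] mid [ 446.3 -334.4   16. ] len 63.976540262915975 yaw -4.526487905853338
tube [527.2  -5.6   8. ] [638.1   7.    8. ] mid [582.7   0.7   8. ] len 111.68648002889785 yaw 6.509301340167377
tray [array([718. , 320.8]), array([712.2, 244.3]), array([563.7, 255.6])]
rfront [375.7 298.2  14. ] [373.6 397.4  14. ] mid [374.7 347.8  14. ] len 99.17710621725925 yaw 91.19671424598185
head [array([563.4, 402.3]), array([565.8, 303.7]), array([516.6, 302. ]), array([515.1, 399.9])]
button [546.8 375. ]
vial [710.6 -11.5]
scene L lugs z42/58 [array([379.2, 249.4]), array([405.1, 263.6]), array([377.6, 244.3]), array([403.2, 258.2])]
scene R [array([337.2, 316.3]), array([362. , 336.5]), array([335.8, 310. ]), array([360.3, 329.9])]
scene B [array([244.7, 271.7]), array([271.9, 282.1]), array([244. , 266.2]), array([271. , 276.4])]
```

View pics/c4.png

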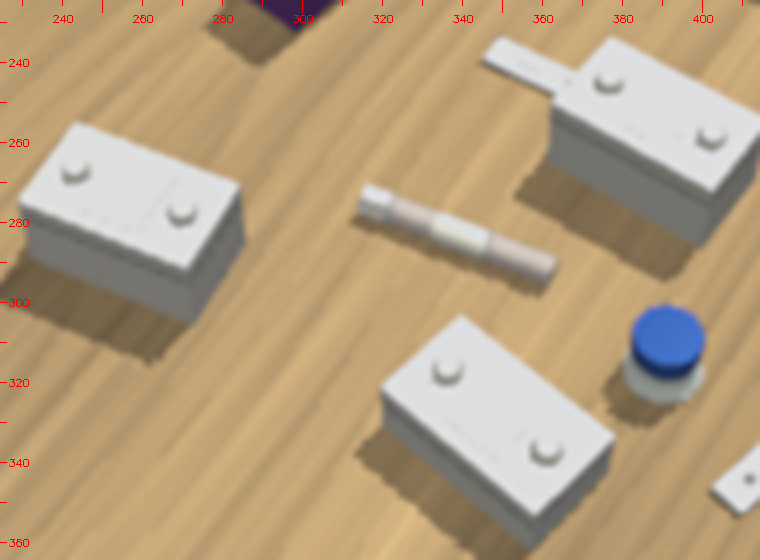

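```bash
python3 - <<'E'
import cv2
from h import crop
s=cv2.imread("pics/scene0.png");cv2.imwrite("pics/c3.png",crop(s,325,140,475,250,5.3))
E
```

```text
(no output)
```

View pics/c3.png

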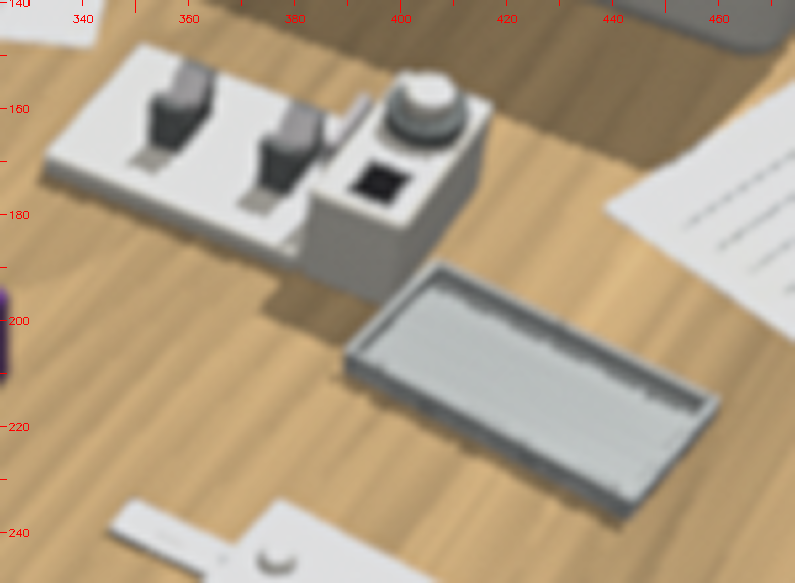

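The scene crop confirms L (lugs at 377,244 and 402,258) and B (243,267 and 270,278) are deep, and R (337,317 and 361,337) is flat. The dock is bare. Reader, button and tray are clear. Next I'll cross-check the cameras and work out the first move.

```bash
cat >> h.py <<'E'
def go(x,y,z,yaw):
    """yaw=desired heading (deg) of the tool's y line; prints delta in tool axes (cm) and turn"""
    s=bot.sense();R=np.array(s["ee_rot"]);p=np.array(s["ee_pos"])
    d=R.T@(np.array([x,y,z])-p)/10
    cur=np.degrees(np.arctan2(R[1,1],R[0,1]));t=-((yaw-cur+90)%180-90)
    print("t%.1f at"%s["time_s"],np.round(p,1),"ytool %.1f"%cur,"| delta",np.round(d,2),"turn %.1f"%t,"| F",np.round(s["wrist_force"],1),"open %.3f grip %.1f"%(s["opening"],s["grip_force"]),"q7 %.2f"%s["qpos"][6])
E
python3 - <<'E'
from h import *
np.set_printoptions(precision=1,suppress=True)
for n,z,ps in [("L",58,[(376.8,244),(402.5,258)]),("B",58,[(243.5,267),(269.8,277.7)]),("R",42,[(336.6,316.5),(361.3,336.8)]),("dock",16,[(171.9,361.8),(195.3,381.4)])]:
    a,b=[w("scene",*p,z) for p in ps];d=b-a
    print(n,(a+b)/2,np.linalg.norm(d),np.degrees(np.arctan2(d[1],d[0])))
for z in(58,60,62,64,66): print(z,w("top",110.2,218.1,z)[:2],w("scene",405.8,156.9,z)[:2])
print("tray scene",[w("scene",*p,14)[:2] for p in [(407.5,188.5),(389.8,206.5),(459.8,215),(443,236.3)]])
go(582.7,.7,120,96.5)
E
```

```text
L [643.4  98.3  58. ] 64.1278217314696 -4.294562415289137
B [439.8 -99.3  58. ] 63.14085435217196 6.730168882878744
R [661.  -98.1  42. ] 64.26683292208975 -11.443988191049169
dock [ 443.7 -333.5   16. ] 64.44469439138305 -4.883412544182508
58 [547.7 376.6] [533.8 391.3]
60 [547.2 375.8] [534.7 389.1]
62 [546.8 375. ] [535.6 386.8]
64 [546.4 374.2] [536.5 384.5]
66 [546.  373.4] [537.3 382.3]
tray scene [array([572.8, 335. ]), array([565.1, 255.9]), array([717.9, 319.4]), array([712.2, 236.4])]
t0.1 at [163.4 654.3 208.8] ytool 76.0 | delta [-56.5 -53.2   9. ] turn -20.5 | F [0.3 0.9 1.1] open 1.002 grip 0.0 q7 -0.08
```

```bash
python3 -m jog '{"delta_pos":[[-3,-3,0],[-6,-6,0],[-9.5,-9,0],[-13,-12.5,0],[-16.5,-16,0],[-20,-19,0],[-23,-22,0],[-26,-25,0],[-29.5,-28,0],[-33,-31,0]],"turn":[-3,-6,-9,-12,-15,-17,-19,-20.5,-20.5,-20.5],"gripper":[1,1,1,1,1,1,1,0.5,0,0]}'; python3 -c "
from h import *
go(582.7,.7,150,96.5)"
```

```text
time_s: 1.1
ee_pos: [409.0, 272.4, 209.7]
ee_rot: [[-0.994, -0.113, -0.0], [-0.113, 0.994, 0.0], [0.0, 0.0, -1.0]]
wrist_force: [2.0, 0.8, 0.2]
opening: 0.519
grip_force: 0.0
t1.1 at [409.  272.4 209.7] ytool 96.5 | delta [-14.18 -28.96   5.96] turn 0.0 | F [2.  0.8 0.2] open 0.519 grip 0.0 q7 1.03
```

```bash
python3 -m jog '{"delta_pos":[[-2,-4,0],[-4,-8,1],[-6,-12,2],[-8,-16,3],[-10,-20,5],[-12,-24,7],[-13.5,-28,9],[-14.2,-29,11],[-14.2,-29,13],[-14.2,-29,13]],"turn":[0,0,0,0,0,0,0,0,0,0],"gripper":[0,0,0,0,0,0,0,0,0,0]}'; python3 -c "
from h import *
go(582.7,.7,4,96.5)
for n in('top','scene'): cv2.imwrite('pics/%s1.png'%n,bot.read_camera(n)[:,:,::-1])
a=cv2.imread('pics/top1.png');b=cv2.imread('pics/scene1.png')
cv2.imwrite('pics/d1.png',np.hstack([crop(a,270,150,370,290,4),crop(b,290,225,390,365,4)])[:,:800])"
```

```text
time_s: 2.1
ee_pos: [579.9, 1.3, 76.7]
ee_rot: [[-0.994, -0.112, -0.007], [-0.112, 0.994, -0.001], [0.007, 0.0, -1.0]]
wrist_force: [-1.0, 0.3, -0.1]
opening: 0.496
grip_force: 0.0
t2.1 at [579.9   1.3  76.7] ytool 96.4 | delta [-0.32 -0.1   7.27] turn -0.1 | F [-1.   0.3 -0.1] open 0.496 grip 0.0 q7 1.74
```

View pics/d1.png

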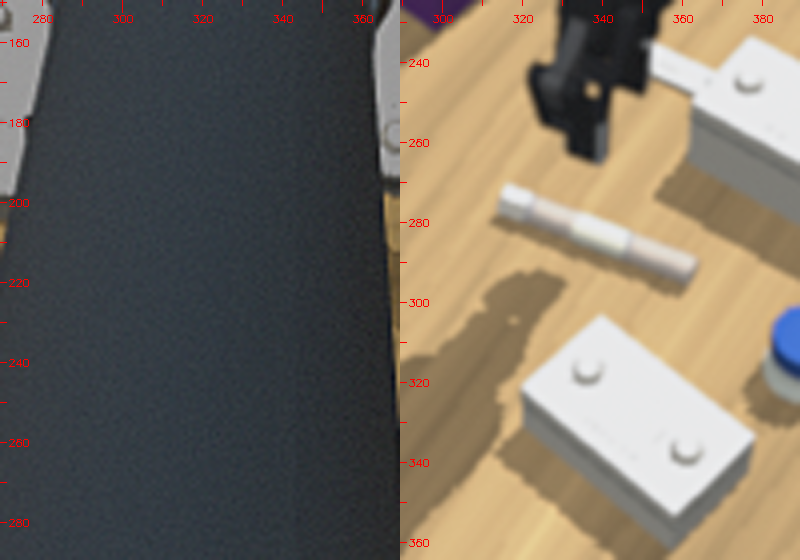

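The scene crop shows the fingers above the tube, which still lies at its original place (cap 315,274; foot 361,292 in scene pixels).

```bash
python3 -m jog '{"delta_pos":[[-0.3,0,2.5],[-0.3,-0.1,5],[-0.3,-0.1,6.8],[-0.3,-0.1,7.3],[-0.3,-0.1,7.3],[-0.3,-0.1,7.3],[-0.3,-0.1,7.3],[-0.3,-0.1,7.3],[-0.3,-0.1,7.3],[-0.3,-0.1,7.3]],"turn":[0,0,0,0,0,0,0,0,0,0],"gripper":[0,0,0,0,-1,-1,-1,-1,-1,-1]}'; python3 -c "
from h import *
go(582.7,.7,90,96.5)"
```

```text
time_s: 3.2
ee_pos: [585.6, 1.4, 7.1]
ee_rot: [[-0.994, -0.113, 0.0], [-0.113, 0.994, 0.0], [-0.0, 0.0, -1.0]]
wrist_force: [-0.1, 0.8, -0.4]
opening: -0.002
grip_force: 0.0
t3.2 at [585.6   1.4   7.1] ytool 96.5 | delta [ 0.29 -0.03 -8.29] turn -0.0 | F [-0.1  0.8 -0.4] open -0.002 grip 0.0 q7 1.77
```

```bash
python3 -m jog '{"delta_pos":[[0,0,-2],[0,0,-4],[0,0,-6],[0,0,-6]],"turn":[0,0,0,0],"gripper":[0,0,0,0]}'; python3 -c "
from h import *
go(582.7,.7,2,96.5)
for n in('scene',): cv2.imwrite('pics/%s2.png'%n,bot.read_camera(n)[:,:,::-1])
b=cv2.imread('pics/scene2.png')
cv2.imwrite('pics/d2.png',crop(b,290,225,400,325,5))"
```

```text
time_s: 3.6
ee_pos: [587.7, 1.3, 69.4]
ee_rot: [[-0.994, -0.113, 0.006], [-0.113, 0.994, 0.001], [-0.006, -0.0, -1.0]]
wrist_force: [-0.2, 0.2, 0.9]
opening: 0.498
grip_force: 0.0
t3.6 at [587.7   1.3  69.4] ytool 96.5 | delta [ 0.54 -0.    6.74] turn -0.0 | F [-0.2  0.2  0.9] open 0.498 grip 0.0 q7 1.74
```

View pics/d2.png

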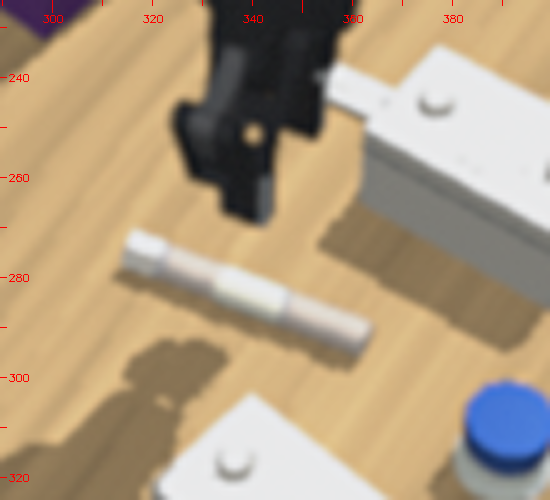

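```bash
python3 -c "
from h import *
np.set_printoptions(precision=1,suppress=True)
for u,v in[(316,274.5),(362.5,292.5),(339.7,283.6)]: print(w('scene',u,v,9))
print(w('top',318.7,211,9))
print(proj('scene',(587.7,1.3,69.4)),proj('scene',(585.6,1.4,7.1)))
"
```

```text
[525.4  -7.9   9. ]
[633.8   5.5   9. ]
[581.4  -0.8   9. ]
[582.3   0.6   9. ]
[343.4 267. ] [341.9 284.3]
```

```bash
python3 -m jog '{"delta_pos":[[0.2,0,2.5],[0.4,0,5],[0.4,0,6],[0.4,0,6],[0.4,0,6]],"turn":[0,0,0,0,0],"gripper":[0,0,0,0,0]}'; python3 -c "
from h import *
go(582.3,.3,0.5,96.5)"
```

```text
time_s: 4.15
ee_pos: [581.8, 0.8, 6.8]
ee_rot: [[-0.994, -0.113, 0.0], [-0.113, 0.994, -0.0], [-0.0, -0.0, -1.0]]
wrist_force: [0.7, 0.5, 0.5]
opening: 0.499
grip_force: 0.0
t4.2 at [581.8   0.8   6.8] ytool 96.5 | delta [-0.04 -0.06  0.63] turn -0.0 | F [0.7 0.5 0.5] open 0.499 grip 0.0 q7 1.77
```

```bash
python3 -m jog '{"delta_pos":[[0,0,0.6],[0,0,0.6],[0,0,0.6],[0,0,0.6],[0,0,0.6],[0,0,0.6]],"turn":[0,0,0,0,0,0],"gripper":[0,0,-1,-1,-1,-1]}'; python3 -c "
from h import *
go(582.3,.3,80,96.5)"
```

```text
time_s: 4.75
ee_pos: [581.6, 0.9, 1.0]
ee_rot: [[-0.994, -0.113, 0.0], [-0.113, 0.994, 0.0], [-0.0, 0.0, -1.0]]
wrist_force: [-0.6, -0.0, -0.1]
opening: -0.002
grip_force: 0.0
t4.8 at [581.6   0.9   1. ] ytool 96.5 | delta [-0.06 -0.07 -7.9 ] turn -0.0 | F [-0.6 -0.  -0.1] open -0.002 grip 0.0 q7 1.77
```

```bash
python3 -c "
from h import *
b=bot.read_camera('scene')[:,:,::-1]
cv2.imwrite('pics/d3.png',crop(b,280,200,400,310,6))"
```

```text
(no output)
```

View pics/d3.png

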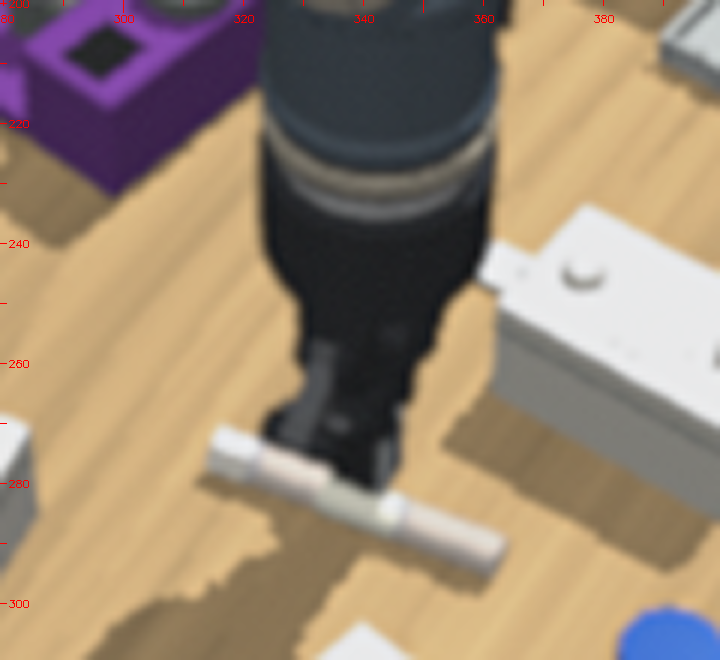

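```bash
python3 -c "
from h import *
np.set_printoptions(precision=1,suppress=True)
for X,z in[((587.7,1.3),75),((581.6,.9),1),((581.6,.9),20)]:
  print(z,[proj('scene',(X[0]+dx,X[1]+dy,z)) for dx in(-11,11) for dy in(-21,-10,0,10,21)])
s=bot.sense();print(np.round(s['qpos'],3),np.round(s['tau'],1))
b=bot.read_camera('top')[:,:,::-1];cv2.imwrite('pics/top3.png',b)
"
```

```text
75 [array([333.4, 269.9]), array([336.3, 266.2]), array([338.9, 263. ]), array([341.4, 259.7]), array([344.2, 256.2]), array([342.7, 274.6]), array([345.6, 270.9]), array([348.1, 267.6]), array([350.7, 264.3]), array([353.4, 260.7])]
1 [array([330.6, 289.8]), array([333.3, 286.2]), array([335.8, 283. ]), array([338.2, 279.9]), array([340.9, 276.4]), array([339.4, 294.4]), array([342.1, 290.8]), array([344.5, 287.5]), array([346.9, 284.3]), array([349.6, 280.8])]
20 [array([330.6, 284.6]), array([333.4, 281. ]), array([335.9, 277.8]), array([338.4, 274.6]), array([341.1, 271.2]), array([339.5, 289.2]), array([342.3, 285.6]), array([344.7, 282.3]), array([347.2, 279.1]), array([349.8, 275.6])]
[-0.2  0.6  0.2  1.9 -0.2  0.6  1.8] [  0.  -47.8   3.2 -15.4   0.   -0.   -0. ]
```

The crop shows the shut fingers behind or over the tube, with their tips about 7 px higher than the reported TCP projects. That means roughly 25 mm above it. I'll probe downwards with the fingers open around the tube, watching the force.

```bash
python3 -m jog '{"delta_pos":[[0,0,-2],[0,0,-2],[0,0,-2],[0,0,0],[0,0,0.3],[0,0,0.3]],"turn":[0,0,0,0,0,0],"gripper":[0,0,0,0,0,0]}'; python3 -m jog '{"delta_pos":[[0,0,0.3],[0,0,0.6],[0,0,0.6]],"turn":[0,0,0],"gripper":[0,0,0]}';  python3 -c "
from h import *
go(582.3,.3,80,96.5)
b=bot.read_camera('scene')[:,:,::-1]
cv2.imwrite('pics/d4.png',crop(b,280,200,400,310,6))"
```

```text
time_s: 5.45
ee_pos: [580.4, 0.9, -3.4]
ee_rot: [[-0.994, -0.113, -0.003], [-0.113, 0.994, -0.0], [0.003, 0.0, -1.0]]
wrist_force: [-1.4, 0.1, 0.3]
opening: 0.501
grip_force: 0.0
time_s: 5.75
ee_pos: [581.4, 0.9, -8.3]
ee_rot: [[-0.994, -0.113, -0.0], [-0.113, 0.994, 0.0], [0.0, 0.0, -1.0]]
wrist_force: [0.7, 0.3, 0.2]
opening: 0.5
grip_force: 0.0
t5.8 at [581.4   0.9  -8.3] ytool 96.5 | delta [-0.08 -0.07 -8.83] turn -0.0 | F [0.7 0.3 0.2] open 0.500 grip 0.0 q7 1.77
```

View pics/d4.png

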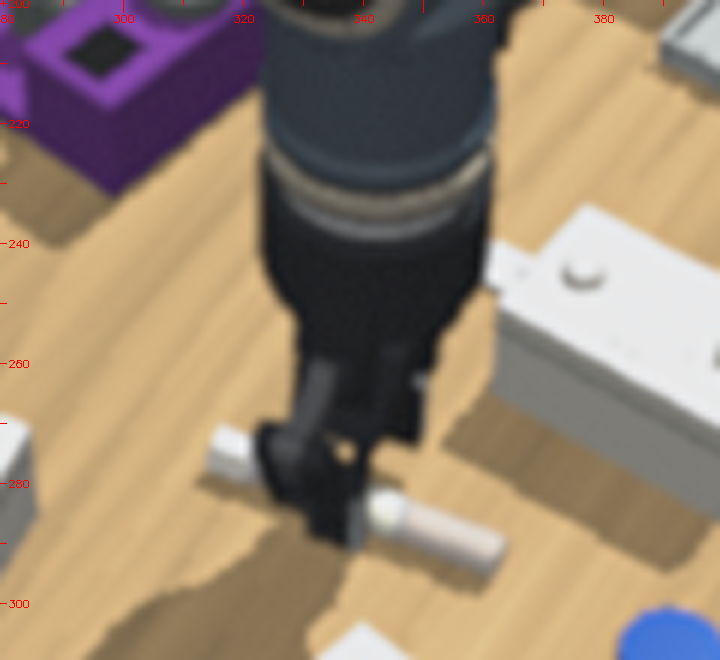

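```bash
for i in 1 2 3; do python3 -m jog '{"delta_pos":[[0,0,0.2],[0,0,0.2]],"turn":[0,0],"gripper":[0,0]}' | egrep "pos|wrist"; done
```

```text
ee_pos: [581.4, 1.0, -10.3]
wrist_force: [0.2, 0.0, 0.3]
ee_pos: [581.3, 1.0, -12.4]
wrist_force: [1.2, 0.9, -1.1]
ee_pos: [581.3, 0.9, -14.5]
wrist_force: [-0.2, -0.4, -0.2]
```

```bash
python3 -m jog '{"delta_pos":[[0,0,0],[0,0,0],[0,0,0],[0,0,0],[0,0,0]],"turn":[0,0,0,0,0],"gripper":[-1,-1,-1,-1,-1]}'
```

```text
time_s: 6.9
ee_pos: [581.6, 0.9, -13.9]
ee_rot: [[-0.994, -0.113, 0.0], [-0.113, 0.994, 0.0], [-0.0, 0.0, -1.0]]
wrist_force: [-0.8, -0.3, 3.1]
opening: 0.146
grip_force: 58.5
```

```bash
python3 -m jog '{"delta_pos":[[0,0,-1],[0,0,-2],[0,0,-4],[0,0,-6],[0,0,-8],[0,0,-8]],"turn":[0,0,0,0,0,0],"gripper":[-1,-1,-1,-1,-1,-1]}';  python3 -c "
from h import *
b=bot.read_camera('scene')[:,:,::-1]
cv2.imwrite('pics/d5.png',crop(b,280,190,400,310,6)[:600])
cv2.imwrite('pics/s5.png',b)"
```

```text
time_s: 7.5
ee_pos: [583.9, 1.0, 69.2]
ee_rot: [[-0.994, -0.113, 0.007], [-0.113, 0.994, 0.001], [-0.007, -0.0, -1.0]]
wrist_force: [0.3, -0.0, -0.7]
opening: 0.15
grip_force: 58.5
```

View pics/d5.png

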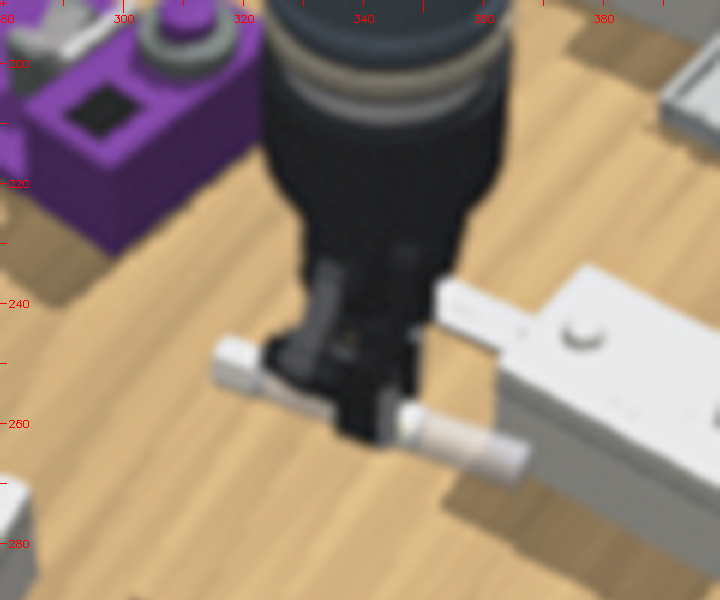

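The tube is firmly held and level. Its axis sits about 22 mm above the reported TCP, so the true finger tips are about 16 mm above the reported TCP z. Next, the cradle target from both cameras.

```bash
python3 -c "
from h import *
np.set_printoptions(precision=1,suppress=True)
a,b=w('scene',317.5,249.2,91),w('scene',366.5,266.2,91);d=b-a
print(a,b,(a+b)/2,np.linalg.norm(d),np.degrees(np.arctan2(d[1],d[0])))
f1,f2=w('scene',352.4,147.4,14),w('scene',333,168.2,14);print('front',f1,f2,(f1+f2)/2,np.linalg.norm(f1-f2))
print('head b+ b- f-',[w('scene',*p,56) for p in((417.3,159.3),(400,182.5),(382.6,175))])
go(454.5,349.9,110,91.4)
"
```

```text
[527.3  -2.6  91. ] [633.6  13.2  91. ] [580.4   5.3  91. ] 107.52749037571758 8.448602750947218
front [374.8 399.8  14. ] [375.3 300.3  14. ] [375. 350.  14.] 99.52348115942586
head b+ b- f- [array([561.4, 400.6,  56. ]), array([563.9, 301.7,  56. ]), array([515.9, 303. ,  56. ])]
t7.5 at [582.7   1.   67.6] ytool 96.5 | delta [ 8.8 36.1 -4.3] turn 5.1 | F [ 0.6 -0.2 -0.6] open 0.149 grip 58.5 q7 1.75
```

```bash
python3 -m jog '{"delta_pos":[[0,2,-2],[0,5,-4],[1,9,-4],[2,13,-4],[3.5,17,-4],[5,21,-4],[6.5,26,-4],[8,31,-4],[9.5,35,-4],[9.5,36.2,-4]],"turn":[0,0,0,1,2,3,4,5,5.4,5.4],"gripper":[-1,-1,-1,-1,-1,-1,-1,-1,-1,-1]}';python3 -m jog '{"delta_pos":[[0,0,0],[0,0,0]],"turn":[0,0],"gripper":[-1,-1]}' >/dev/null; python3 -c "
from h import *
go(447.8,350.1,60,91.1)
for n in('top','scene'):cv2.imwrite('pics/%s6.png'%n,bot.read_camera(n)[:,:,::-1])
a=cv2.imread('pics/top6.png');b=cv2.imread('pics/scene6.png')
cv2.imwrite('pics/d6.png',np.hstack([crop(a,70,190,200,340,3.9),crop(b,325,110,420,260,3)[:585] if 0 else cv2.resize(crop(b,320,120,410,200,3.2),(288,256)).repeat(1,0) if 0 else cv2.copyMakeBorder(crop(b,325,110,420,215,3),0,585-315,0,0,cv2.BORDER_CONSTANT)]))
"
```

```text
time_s: 8.55
ee_pos: [441.3, 355.9, 104.7]
ee_rot: [[-1.0, -0.029, -0.004], [-0.029, 1.0, 0.002], [0.003, 0.002, -1.0]]
wrist_force: [0.5, 0.7, -0.0]
opening: 0.157
grip_force: 59.7
t8.8 at [446.7 348.1 105.1] ytool 91.0 | delta [-0.12  0.2   4.51] turn -0.1 | F [ 0.6 -0.5 -0.7] open 0.150 grip 59.7 q7 0.94
```

View pics/d6.png

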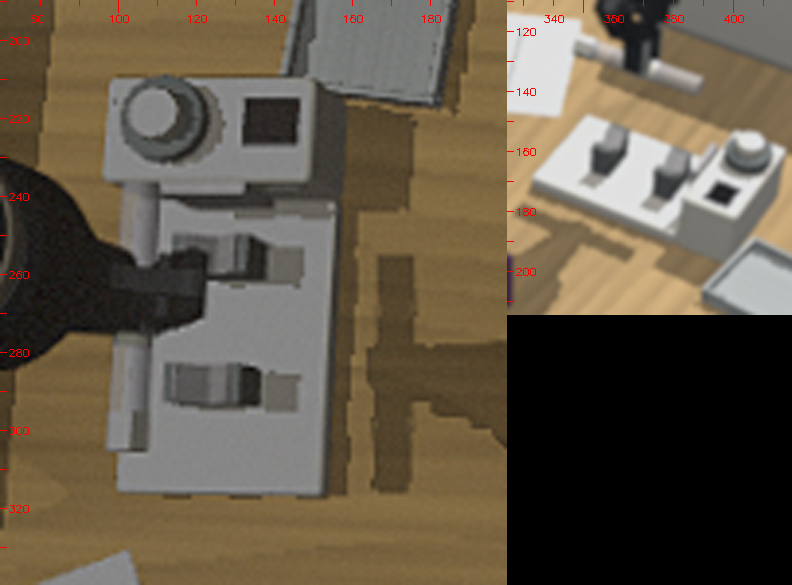

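The crops show the tube above the cradle. The cap end is at (102,305) in top and (348,124.5) in scene. The foot is at (106,237) in top and (389.5,138.5) in scene. I'll triangulate both ends.

```bash
cat >> h.py <<'E'
def tri(pt,ps):
    from scipy.optimize import least_squares
    r=least_squares(lambda X:np.r_[proj("top",X)-pt,proj("scene",X)-ps],w("top",*pt,50));return r.x,r.fun
E
python3 -c "
from h import *
np.set_printoptions(precision=1,suppress=True)
c,rc=tri((102,304.7),(348.2,124.5));f,rf=tri((105.9,236.9),(389.5,138.5))
print(c,rc,f,rf,(c+f)/2,np.linalg.norm(f-c),np.degrees(np.arctan2((f-c)[1],(f-c)[0])))
print('tube top crossing z',[w('top',103.95,270.8,z)[:2] for z in(115,120,125,130)])
print('button',tri((110.2,218.1),(405.8,156.9)),tri((109.7,217.7),(404.3,157)))
print('stop top',[w('top',u,v,59) for u,v in((111,237.5),(131,237.5))])
"
```

```text
[389.6 348.6 127.4] [ 0.2  0.3  0.5 -0.2] [501.2 352.6 127.7] [ 0.   0.1  0.1 -0. ] [445.4 350.6 127.5] 111.63543846585746 2.0154576498238517
tube top crossing z [array([446.4, 355.7]), array([445.9, 353.7]), array([445.4, 351.7]), array([444.9, 349.6])]
button (array([543.2, 368.1,  78.9]), array([ 0.1,  0.1,  0.1, -0.1])) (array([542.4, 367.4,  80.1]), array([ 0.6,  0.8,  1.3, -0.5]))
stop top [array([512.1, 371.2,  59. ]), array([513.1, 334.5,  59. ])]
```

```bash
python3 -m jog '{"delta_pos":[[-0.4,0,0],[-0.4,0,3],[-0.4,0,5],[-0.4,0,6.5],[-0.4,0,7.2],[-0.4,0,7.6],[-0.4,0,7.6]],"turn":[0.4,0.4,0.4,0.4,0.4,0.4,0.4],"gripper":[-1,-1,-1,-1,-1,-1,-1]}'; python3 -m jog '{"delta_pos":[[0,0,0.2],[0,0,0.4],[0,0,0.6],[0,0,0.6]],"turn":[0,0,0,0],"gripper":[-1,-1,-1,-1]}'
```

```text
time_s: 9.55
ee_pos: [450.7, 349.6, 29.8]
ee_rot: [[-1.0, -0.011, 0.0], [-0.011, 1.0, -0.0], [-0.0, -0.0, -1.0]]
wrist_force: [-0.3, 0.4, -0.2]
opening: 0.149
grip_force: 59.7
time_s: 9.95
ee_pos: [450.2, 350.0, 23.8]
ee_rot: [[-1.0, -0.012, -0.0], [-0.012, 1.0, 0.0], [0.0, 0.0, -1.0]]
wrist_force: [0.1, 0.4, -0.6]
opening: 0.153
grip_force: 59.7
```

```bash
for i in 1 2; do python3 -m jog '{"delta_pos":[[0,0,0.1],[0,0,0.15],[0,0,0.15]],"turn":[0,0,0],"gripper":[-1,-1,-1]}' | egrep "ee_pos|wrist"; done
```

```text
ee_pos: [450.3, 349.9, 23.3]
wrist_force: [-1.4, -1.7, 7.2]
ee_pos: [450.4, 349.9, 23.1]
wrist_force: [-4.4, -3.7, 17.2]
```

```bash
python3 -m jog '{"delta_pos":[[0,0,-0.2],[-0.1,0,-0.2],[-0.2,0,-0.2],[-0.2,0,-0.2]],"turn":[0,0,0,0],"gripper":[-1,-1,-1,-1]}' | egrep "ee_pos|wrist"; for i in 1 2 3; do python3 -m jog '{"delta_pos":[[-0.1,0,0],[-0.1,0,0]],"turn":[0,0],"gripper":[-1,-1]}' | egrep "ee_pos|wrist"; done
```

```text
ee_pos: [451.7, 349.2, 22.6]
wrist_force: [-2.9, -2.3, 6.4]
ee_pos: [452.4, 348.9, 22.3]
wrist_force: [-4.2, -3.9, 4.5]
ee_pos: [453.5, 348.8, 22.2]
wrist_force: [-2.9, -3.7, 4.0]
ee_pos: [454.4, 348.8, 22.1]
wrist_force: [-4.1, -3.5, 4.3]
```

```bash
for i in 1 2 3; do python3 -m jog '{"delta_pos":[[-0.1,0,0],[-0.1,0,0]],"turn":[0,0],"gripper":[-1,-1]}' | egrep "ee_pos|wrist"; done
```

```text
ee_pos: [454.9, 348.8, 22.1]
wrist_force: [-5.2, -4.1, 4.7]
ee_pos: [454.8, 348.7, 22.1]
wrist_force: [-6.6, -3.6, 6.0]
ee_pos: [454.8, 348.7, 22.0]
wrist_force: [-8.9, -4.3, 8.1]
```

```bash
python3 -m jog '{"delta_pos":[[-0.1,0,0],[-0.1,0,0],[-0.1,0,0],[-0.1,0,0],[-0.1,0,0]],"turn":[0,0,0,0,0],"gripper":[-1,-1,-0.2,-0.2,-0.2]}'; python3 -m jog '{"delta_pos":[[0.2,0,-3],[0.2,0,-6],[0.2,0,-9],[0.2,-4,-10],[0.2,-8,-10],[0.2,-12,-10],[0.2,-12,-10]],"turn":[0,0,0,0,0,0,0],"gripper":[-0.2,-0.2,-0.2,-1,-1,-1,-1]}';  python3 -c "
from h import *
go(543,367,110,90)
for n in('top','scene'):cv2.imwrite('pics/%s7.png'%n,bot.read_camera(n)[:,:,::-1])
a=cv2.imread('pics/top7.png');b=cv2.imread('pics/scene7.png')
o=np.zeros((600,800,3),np.uint8);A=crop(a,80,190,175,330,4.2)[:,:400];o[:A.shape[0],:A.shape[1]]=A;B=crop(b,325,130,425,210,4);o[:320,400:]=B;C=cv2.resize(a[100:340,220:540],(400,280));o[320:600,400:]=C
cv2.imwrite('pics/d7.png',o)
"
```

```text
time_s: 12.65
ee_pos: [460.3, 350.8, 22.8]
ee_rot: [[-1.0, -0.012, 0.002], [-0.012, 1.0, 0.001], [-0.002, 0.001, -1.0]]
wrist_force: [-0.2, -0.1, -0.4]
opening: 0.397
grip_force: 0.0
time_s: 13.35
ee_pos: [459.8, 223.8, 123.1]
ee_rot: [[-1.0, -0.003, 0.001], [-0.003, 1.0, -0.002], [-0.001, -0.002, -1.0]]
wrist_force: [0.9, -0.5, -0.1]
opening: 0.007
grip_force: 0.0
t13.3 at [459.8 223.8 123.1] ytool 90.2 | delta [-8.36 14.29  1.28] turn 0.2 | F [ 0.9 -0.5 -0.1] open 0.007 grip 0.0 q7 1.12
```

View pics/d7.png

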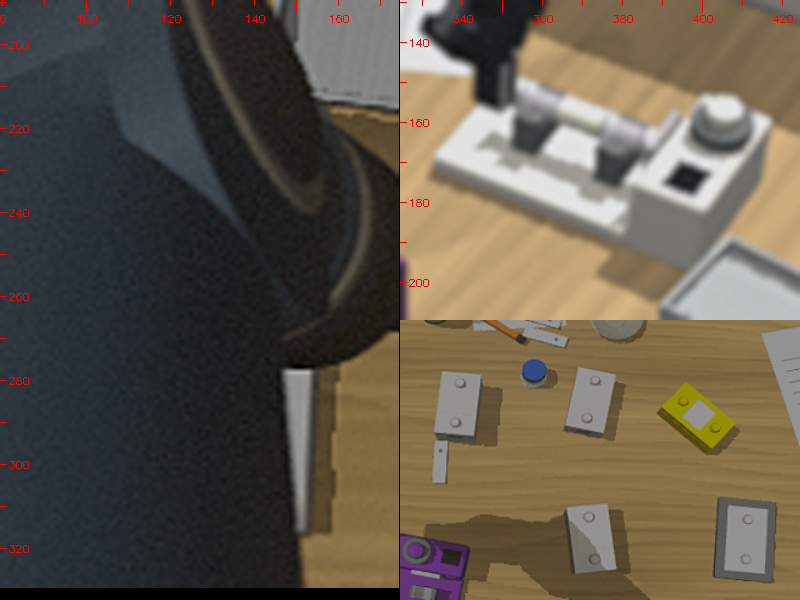

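The crop shows the tube in both V supports with its foot at the stop plate (scene ≈388,162), and the boxes unmoved. Now the button.

```bash
python3 -m jog '{"delta_pos":[[-2,4,0],[-4,8,0],[-6,12,0],[-8.4,14.2,0],[-8.4,14.2,1],[-8.4,14.2,2],[-8.4,14.2,3],[-8.4,14.2,3.5],[-8.4,14.2,3.5]],"turn":[0,0,0,0,0,0,0,0,0],"gripper":[-1,-1,-1,-1,-1,-1,-1,-1,-1]}'; python3 -c "
from h import *
go(543.5,366,70,90.7)"
```

```text
time_s: 14.35
ee_pos: [540.1, 372.0, 86.8]
ee_rot: [[-1.0, -0.011, -0.002], [-0.011, 1.0, -0.001], [0.002, -0.001, -1.0]]
wrist_force: [-0.0, 0.4, -0.6]
opening: -0.0
grip_force: 0.0
t14.3 at [540.1 372.   86.8] ytool 90.6 | delta [-0.34 -0.6   1.68] turn -0.1 | F [-0.   0.4 -0.6] open -0.000 grip 0.0 q7 1.02
```

```bash
python3 -m jog '{"delta_pos":[[-0.3,-0.6,0],[-0.3,-0.6,0.5],[-0.3,-0.6,1],[-0.3,-0.6,1.4],[-0.3,-0.6,1.4]],"turn":[0,0,0,0,0],"gripper":[-1,-1,-1,-1,-1]}'; for i in 1 2 3; do python3 -m jog '{"delta_pos":[[0,0,0.15],[0,0,0.3],[0,0,0.3]],"turn":[0,0,0],"gripper":[-1,-1,-1]}' | egrep "ee_pos|wrist"; done
```

```text
time_s: 14.85
ee_pos: [543.5, 366.9, 73.0]
ee_rot: [[-1.0, -0.012, -0.001], [-0.012, 1.0, -0.001], [0.001, -0.001, -1.0]]
wrist_force: [-0.6, 0.4, 0.1]
opening: -0.001
grip_force: 0.0
ee_pos: [544.0, 367.1, 70.6]
wrist_force: [-0.3, -0.3, 1.5]
ee_pos: [543.9, 367.0, 67.6]
wrist_force: [-0.2, 0.4, 0.3]
ee_pos: [543.9, 367.0, 64.5]
wrist_force: [-0.2, -0.8, -0.0]
```

```bash
for i in 1 2 3 4; do python3 -m jog '{"delta_pos":[[0,0,0.1],[0,0,0.2],[0,0,0.2]],"turn":[0,0,0],"gripper":[-1,-1,-1]}' | egrep "ee_pos|wrist"; done
```

```text
ee_pos: [544.0, 367.0, 62.6]
wrist_force: [-0.1, -0.6, -0.7]
ee_pos: [544.0, 367.0, 60.6]
wrist_force: [0.1, -0.3, 0.5]
ee_pos: [544.0, 367.0, 58.6]
wrist_force: [-0.6, 0.7, -0.2]
ee_pos: [544.1, 367.1, 56.8]
wrist_force: [-1.6, -0.1, 0.3]
```

```bash
for i in 1 2 3 4 5 6; do python3 -m jog '{"delta_pos":[[0,0,0.1],[0,0,0.2],[0,0,0.2]],"turn":[0,0,0],"gripper":[-1,-1,-1]}' | egrep "ee_pos|wrist"; done
```

```text
ee_pos: [544.1, 367.1, 54.9]
wrist_force: [-1.2, -0.8, 2.5]
ee_pos: [544.1, 367.1, 52.9]
wrist_force: [0.6, 0.1, 2.8]
ee_pos: [544.2, 367.1, 50.9]
wrist_force: [-1.7, -0.9, 5.1]
ee_pos: [544.2, 367.2, 50.5]
wrist_force: [-3.5, -2.7, 12.9]
ee_pos: [544.3, 367.3, 50.3]
wrist_force: [-6.9, -4.5, 22.8]
ee_pos: [544.3, 367.3, 50.1]
wrist_force: [-9.9, -6.9, 32.7]
```

```bash
python3 -m jog '{"delta_pos":[[0,0,-2],[0,0,-5],[3,1,-5],[6,1.6,-5],[9,1.7,-5],[9,1.7,-5],[9,1.7,-5]],"turn":[0,0,0,0,0,0,0],"gripper":[-1,-1,-1,-0.2,-0.2,-0.2,-0.2]}'; python3 -c "
from h import *
go(455,349.7,22.5,91)"
```

```text
time_s: 19.45
ee_pos: [453.6, 383.2, 94.5]
ee_rot: [[-1.0, -0.013, 0.0], [-0.013, 1.0, -0.0], [-0.0, -0.0, -1.0]]
wrist_force: [0.8, -0.1, 0.4]
opening: 0.396
grip_force: 0.0
t19.4 at [453.6 383.2  94.5] ytool 90.7 | delta [-0.1  -3.35  7.2 ] turn -0.3 | F [ 0.8 -0.1  0.4] open 0.396 grip 0.0 q7 0.91
```

```bash
python3 -m jog '{"delta_pos":[[-0.1,-2,0],[-0.1,-3.4,0],[-0.1,-3.4,0]],"turn":[-0.3,-0.3,-0.3],"gripper":[-0.2,-0.2,-0.2]}' >/dev/null; python3 -m jog '{"delta_pos":[[0,0,3],[0,0,5],[0,0,6.5],[0,0,7],[0,0,7]],"turn":[0,0,0,0,0],"gripper":[-0.2,-0.2,-0.2,-0.2,-0.2]}'; python3 -c "
from h import *
go(455,349.7,22.5,91)"
```

```text
time_s: 20.25
ee_pos: [455.3, 349.0, 24.2]
ee_rot: [[-1.0, -0.017, -0.001], [-0.017, 1.0, -0.0], [0.001, -0.0, -1.0]]
wrist_force: [0.4, 0.2, 0.1]
opening: 0.403
grip_force: 0.0
t20.2 at [455.3 349.   24.2] ytool 91.0 | delta [0.03 0.07 0.17] turn -0.0 | F [0.4 0.2 0.1] open 0.403 grip 0.0 q7 0.98
```

```bash
python3 -m jog '{"delta_pos":[[0,0,0.1],[0,0,0.1],[0,0,0.1],[0,0,0.1],[0,0,-2],[0,0,-4],[0,0,-7],[0,0,-9.5],[0,0,-9.5]],"turn":[0,0,0,0,0,0,0,0,0],"gripper":[-1,-1,-1,-1,-1,-1,-1,-1,-1]}'; python3 -c "
from h import *
go(641.5,286.5,118,85)"
```

```text
time_s: 21.15
ee_pos: [457.3, 351.4, 123.6]
ee_rot: [[-1.0, -0.017, 0.006], [-0.017, 1.0, 0.006], [-0.006, 0.006, -1.0]]
wrist_force: [0.5, 0.8, -0.3]
opening: 0.129
grip_force: 56.5
t21.1 at [457.3 351.4 123.6] ytool 91.0 | delta [-18.3   -6.81   0.63] turn 6.0 | F [ 0.5  0.8 -0.3] open 0.129 grip 56.5 q7 0.95
```

```bash
python3 -m jog '{"delta_pos":[[-3,-1,0],[-6,-2,0],[-9,-3,0],[-12,-4,0],[-15,-5.5,0],[-18.3,-6.8,0],[-18.3,-6.8,2],[-18.3,-6.8,4],[-18.3,-6.8,4],[-18.3,-6.8,4]],"turn":[1,2,3,4,5,6,6,6,6,6],"gripper":[-1,-1,-1,-1,-1,-1,-1,-1,-1,-1]}'; python3 -c "
from h import *
go(641.5,286.5,-9,85)"
```

```text
time_s: 22.15
ee_pos: [638.8, 284.5, 78.9]
ee_rot: [[-0.996, 0.087, -0.002], [0.087, 0.996, -0.0], [0.002, -0.0, -1.0]]
wrist_force: [0.0, 0.5, -0.0]
opening: 0.127
grip_force: 56.5
t22.1 at [638.8 284.5  78.9] ytool 85.0 | delta [-0.27  0.23  8.79] turn 0.0 | F [ 0.   0.5 -0. ] open 0.127 grip 56.5 q7 1.14
```

```bash
python3 -m jog '{"delta_pos":[[-0.2,0.2,3],[-0.2,0.2,6],[-0.2,0.2,8],[-0.2,0.2,8.3],[-0.2,0.2,8.3]],"turn":[0,0,0,0,0],"gripper":[-1,-1,-1,-1,-1]}'|egrep "ee_pos|wrist|grip"; for i in 1 2 3; do python3 -m jog '{"delta_pos":[[0,0,0.1],[0,0,0.2],[0,0,0.2]],"turn":[0,0,0],"gripper":[-1,-1,-1]}' | egrep "ee_pos|wrist"; done
```

```text
ee_pos: [642.0, 286.5, -2.5]
wrist_force: [0.3, -0.2, -0.2]
grip_force: 56.5
ee_pos: [642.2, 286.3, -4.0]
wrist_force: [-0.4, -0.3, -0.3]
ee_pos: [641.7, 286.0, -7.0]
wrist_force: [-0.5, -0.5, 0.7]
ee_pos: [641.8, 286.1, -7.2]
wrist_force: [-4.6, -1.4, 10.6]
```

```bash
python3 -m jog '{"delta_pos":[[0,0,-0.1],[0,0,-0.1],[0,0,-0.1],[0,0,-0.1],[0,0,-3],[0,0,-7],[0,0,-11],[0,0,-13],[0,0,-13]],"turn":[0,0,0,0,0,0,0,0,0],"gripper":[-0.4,-0.4,-0.4,-0.4,-0.4,-0.4,-0.4,1,1]}'; python3 -c "
from h import *
go(500,0,140,90)"
```

```text
time_s: 24.45
ee_pos: [644.0, 286.8, 124.9]
ee_rot: [[-0.996, 0.088, 0.007], [0.088, 0.996, 0.003], [-0.006, 0.004, -1.0]]
wrist_force: [0.2, -0.2, -0.4]
opening: 0.628
grip_force: 0.0
t24.4 at [644.  286.8 124.9] ytool 85.0 | delta [ 11.82 -29.83  -1.7 ] turn -5.0 | F [ 0.2 -0.2 -0.4] open 0.628 grip 0.0 q7 1.13
```

```bash
cat >> h.py <<'E'
BX={"top":{"L":(248,143,287,204),"R":(350,138,394,203),"B":(352,256,395,319),"dock":(470,252,523,325)},"scene":{"L":(362,234,417,288),"R":(320,303,380,360),"B":(228,254,288,306),"dock":(143,338,227,412)}}
def still(tag):
    for n in ("top","scene"):
        i=bot.read_camera(n)[:,:,::-1].copy();cv2.imwrite(f"pics/{n}{tag}.png",i);r=cv2.imread(f"pics/{n}0.png")
        for k,(a,b,c,d) in BX[n].items():
            y0,x0=max(b-30,0),max(a-30,0)
            m=cv2.matchTemplate(i[y0:d+30,x0:c+30],r[b:d,a:c],cv2.TM_CCOEFF_NORMED);_,s,_,p=cv2.minMaxLoc(m)
            print(n,k,"score %.3f shift"%s,p[0]+x0-a,p[1]+y0-b)
E
python3 -c "
from h import *
still('8');go(440,-99,110,98)"
```

```text
top L score 0.831 shift 0 0
top R score 0.976 shift 6 -12
top B score 0.887 shift 0 0
top dock score 0.997 shift 0 0
scene L score 0.816 shift 0 0
scene R score 0.938 shift 8 11
scene B score 0.803 shift 0 0
scene dock score 1.000 shift 0 0
t24.6 at [641.3 285.9 120.4] ytool 85.0 | delta [ 16.68 -40.1    1.05] turn -13.0 | F [-0.   0.4 -1. ] open 0.801 grip 0.0 q7 1.13
```

```bash
python3 -c "
from h import *
np.set_printoptions(precision=1,suppress=True)
for k,a,b,c,d in [('L',(264,186.5),(376.8,244),(268.25,153),(402.5,258)),('R',(375.25,171),(344.6,327.5),(382,138.75),(369.3,347.8)),('B',(375.3,304.1),(243.5,267),(370.3,267.8),(269.8,277.7)),('dock',(496.2,304.1),(171.9,361.8),(497.8,269.9),(195.3,381.4))]:
  p,r=tri(a,b);q,s=tri(c,d);e=q-p;print(k,p,q,'mid',(p+q)/2,'len %.1f yaw %.1f'%(np.linalg.norm(e),np.degrees(np.arctan2(e[1],e[0]))),np.abs(np.r_[r,s]).max())
"
```

```text
L [612.4 100.5  59.3] [676.1  95.7  59.1] mid [644.3  98.1  59.2] len 63.9 yaw -4.3 0.3982016775955799
R [ 654.7 -102.4   38.6] [ 717.2 -115.4   41.2] mid [ 685.9 -108.9   39.9] len 63.9 yaw -11.7 0.5232108130374513
B [ 407.8 -101.5   56. ] [470.8 -92.8  54.9] mid [439.3 -97.1  55.4] len 63.6 yaw 7.8 0.8113558179092593
dock [ 413.9 -331.2   19.1] [ 477.5 -336.5   18.4] mid [ 445.7 -333.8   18.8] len 63.9 yaw -4.8 0.3340927293894538
```

```bash
python3 -m jog '{"delta_pos":[[1,-4,0],[2,-8,0],[3,-12,0],[4,-16,0],[6,-20,0],[8,-24,0],[10,-28,0],[12.5,-32,0],[15,-36,0],[16.7,-40.1,0]],"turn":[-1,-2,-3,-5,-7,-9,-11,-13,-13,-13],"gripper":[1,1,1,1,1,1,1,1,1,1]}'>/dev/null; python3 -m jog '{"delta_pos":[[0,0,0],[0,0,3],[0,0,3]],"turn":[0,0,0],"gripper":[1,1,1]}'; python3 -c "
from h import *
go(440,-98,0,98)"
```

```text
time_s: 25.85
ee_pos: [436.8, -98.1, 87.5]
ee_rot: [[-0.99, -0.139, -0.009], [-0.139, 0.99, 0.001], [0.008, 0.002, -1.0]]
wrist_force: [-1.0, -0.6, -0.3]
opening: 0.997
grip_force: 0.0
t25.9 at [436.8 -98.1  87.5] ytool 98.0 | delta [-0.39 -0.05  8.75] turn -0.0 | F [-1.  -0.6 -0.3] open 0.997 grip 0.0 q7 1.96
```

```bash
python3 -m jog '{"delta_pos":[[-0.3,0,2],[-0.3,0,4],[-0.3,0,6],[-0.3,0,8],[-0.3,0,8.6],[-0.3,0,8.6],[-0.3,0,8.6],[-0.3,0,8.6],[-0.3,0,8.6],[-0.3,0,8.6]],"turn":[0,0,0,0,0,0,0,0,0,0],"gripper":[1,1,1,1,1,1,-1,-1,-1,-1]}'; python3 -m jog '{"delta_pos":[[0,0,-2],[0,0,-5],[0,0,-8],[0,0,-11],[0,0,-12],[0,0,-12]],"turn":[0,0,0,0,0,0],"gripper":[-1,-1,-1,-1,-1,-1]}'; python3 -c "
from h import *
go(446,-334,121,85.2)"
```

```text
time_s: 26.85
ee_pos: [443.9, -98.3, 5.9]
ee_rot: [[-0.99, -0.139, 0.002], [-0.139, 0.99, 0.0], [-0.002, 0.0, -1.0]]
wrist_force: [-1.3, 1.2, 6.0]
opening: 0.666
grip_force: 64.4
time_s: 27.45
ee_pos: [443.9, -98.4, 125.9]
ee_rot: [[-0.99, -0.139, 0.004], [-0.139, 0.99, 0.0], [-0.004, -0.0, -1.0]]
wrist_force: [-0.2, -0.0, -3.5]
opening: 0.667
grip_force: 65.6
t27.4 at [443.9 -98.4 125.9] ytool 98.0 | delta [  3.07 -23.36   0.49] turn 12.8 | F [-0.2 -0.  -3.5] open 0.667 grip 65.6 q7 1.93
```

```bash
python3 -m jog '{"delta_pos":[[0.3,-3,0],[0.6,-6,0],[1,-9,0],[1.3,-12,0],[1.6,-15,0],[1.9,-18,0],[2.3,-21,0],[2.6,-23.5,0],[2.6,-23.5,0],[2.6,-23.5,0]],"turn":[0,0,2,4,6,8,10,12.8,12.8,12.8],"gripper":[-1,-1,-1,-1,-1,-1,-1,-1,-1,-1]}'>/dev/null; python3 -m jog '{"delta_pos":[[0,0,3],[0,0,6],[0,0,8],[0,0,8],[0,0,8]],"turn":[0,0,0,0,0],"gripper":[-1,-1,-1,-1,-1]}'; python3 -c "
from h import *
go(450.1,-335.4,26,85.2)"
```

```text
time_s: 28.95
ee_pos: [449.9, -333.6, 44.4]
ee_rot: [[-0.997, 0.083, -0.001], [0.083, 0.997, 0.001], [0.001, 0.001, -1.0]]
wrist_force: [0.2, 0.1, -0.7]
opening: 0.665
grip_force: 65.3
t28.9 at [ 449.9 -333.6   44.4] ytool 85.3 | delta [-0.04 -0.18  1.84] turn 0.1 | F [ 0.2  0.1 -0.7] open 0.665 grip 65.3 q7 2.31
```

```bash
python3 -m jog '{"delta_pos":[[0,-0.15,1],[0,-0.15,1.8],[0,-0.15,1.8]],"turn":[0,0,0],"gripper":[-1,-1,-1]}' | egrep "ee_pos|wrist|grip"; for i in 1 2 3 4; do python3 -m jog '{"delta_pos":[[0,0,0.1],[0,0,0.2],[0,0,0.2]],"turn":[0,0,0],"gripper":[-1,-1,-1]}' | egrep "ee_pos|wrist"; done
```

```text
ee_pos: [449.3, -335.7, 26.0]
wrist_force: [-0.4, 0.3, -3.0]
grip_force: 65.5
ee_pos: [449.9, -336.3, 24.9]
wrist_force: [0.7, -0.4, -2.6]
ee_pos: [449.7, -336.2, 22.7]
wrist_force: [-0.3, 0.3, -2.2]
ee_pos: [449.7, -336.2, 20.6]
wrist_force: [-0.5, -0.8, -2.7]
ee_pos: [449.7, -336.2, 18.6]
wrist_force: [0.3, -0.2, -1.8]
```

Already below the 21.9 lug-top level, so the recesses have engaged. Going on down.

```bash
for i in 1 2 3; do python3 -m jog '{"delta_pos":[[0,0,0.1],[0,0,0.2],[0,0,0.2]],"turn":[0,0,0],"gripper":[-1,-1,-1]}' | egrep "ee_pos|wrist"; done
```

```text
ee_pos: [449.7, -336.2, 16.6]
wrist_force: [-0.7, 0.1, -2.8]
ee_pos: [449.8, -336.3, 16.0]
wrist_force: [-2.7, 2.9, 8.6]
ee_pos: [449.9, -336.3, 16.0]
wrist_force: [-6.6, 6.2, 25.8]
```

```bash
python3 -m jog '{"delta_pos":[[0,0,-0.3],[0,0,-0.3],[0,0,-0.3],[0,0,-0.3],[0,0,-3],[0,0,-7],[0,0,-12],[0,0,-12]],"turn":[0,0,0,0,0,0,0,0],"gripper":[1,1,1,1,1,1,1,1]}'; python3 -c "
from h import *
go(644,97,130,85.7)"
```

```text
time_s: 32.15
ee_pos: [453.3, -339.4, 138.7]
ee_rot: [[-0.996, 0.085, 0.01], [0.085, 0.996, -0.006], [-0.011, -0.005, -1.0]]
wrist_force: [0.5, -1.1, -0.6]
opening: 1.003
grip_force: 0.0
t32.1 at [ 453.3 -339.4  138.7] ytool 85.1 | delta [-15.3  45.1   0.8] turn -0.6 | F [ 0.5 -1.1 -0.6] open 1.003 grip 0.0 q7 2.26
```

```bash
python3 -m jog '{"delta_pos":[[-1.5,4.5,0],[-3,9,0],[-4.5,13.5,0],[-6,18,0],[-7.5,22.5,0],[-9,27,0],[-10.5,31.5,0],[-12,36,0],[-13.5,40.5,0],[-15.3,45.1,0]],"turn":[0,0,0,0,0,0,0,0,0,0],"gripper":[1,1,1,1,1,1,1,1,1,1]}'>/dev/null; python3 -m jog '{"delta_pos":[[0,0,1],[0,0,3],[0,0,4],[0,0,4]],"turn":[0,-0.5,-0.5,-0.5],"gripper":[1,1,1,1]}'; python3 -c "
from h import *
go(644,97.5,5,85.7)
BX['top'].pop('B');BX['scene'].pop('B')
still('9')"
```

```text
time_s: 33.55
ee_pos: [638.5, 99.6, 90.4]
ee_rot: [[-0.997, 0.076, -0.004], [0.076, 0.997, -0.001], [0.004, -0.001, -1.0]]
wrist_force: [-0.5, 0.5, 0.6]
opening: 0.997
grip_force: 0.0
t33.5 at [638.5  99.6  90.4] ytool 85.6 | delta [-0.6  -0.16  8.54] turn -0.1 | F [-0.5  0.5  0.6] open 0.997 grip 0.0 q7 1.45
top L score 0.311 shift -30 -30
top R score 0.899 shift 6 -12
top dock score 0.826 shift 10 -2
scene L score 0.801 shift 0 0
scene R score 0.875 shift 8 11
scene dock score 0.778 shift -6 -14
```

```bash
python3 -m jog '{"delta_pos":[[-0.4,-0.1,2],[-0.4,-0.1,4],[-0.4,-0.1,6],[-0.4,-0.1,8],[-0.4,-0.1,8.4],[-0.4,-0.1,8.4],[-0.4,-0.1,8.4],[-0.4,-0.1,8.4],[-0.4,-0.1,8.4],[-0.4,-0.1,8.4]],"turn":[0,0,0,0,0,0,0,0,0,0],"gripper":[1,1,1,1,1,1,-1,-1,-1,-1]}'; python3 -m jog '{"delta_pos":[[0,0,-2],[0,0,-5],[0,0,-9],[0,0,-13],[0,0,-15],[0,0,-15]],"turn":[0,0,0,0,0,0],"gripper":[-1,-1,-1,-1,-1,-1]}'; python3 -c "
from h import *
go(446,-336,160,85.2)"
```

```text
time_s: 34.65
ee_pos: [645.6, 98.9, 10.7]
ee_rot: [[-0.997, 0.076, 0.003], [0.076, 0.997, 0.0], [-0.003, 0.001, -1.0]]
wrist_force: [-0.2, -0.7, 6.2]
opening: 0.666
grip_force: 66.9
time_s: 35.25
ee_pos: [646.2, 99.2, 162.5]
ee_rot: [[-0.997, 0.075, 0.007], [0.075, 0.997, 0.002], [-0.007, 0.002, -1.0]]
wrist_force: [0.6, -0.1, -2.5]
opening: 0.662
grip_force: 66.1
t35.2 at [646.2  99.2 162.5] ytool 85.7 | delta [ 1.668e+01 -4.491e+01  3.000e-02] turn 0.5 | F [ 0.6 -0.1 -2.5] open 0.662 grip 66.1 q7 1.44
```

```bash
python3 -m jog '{"delta_pos":[[1.5,-4,0],[3,-8,0],[4.5,-12,0],[6,-16.5,0],[7.5,-21,0],[9,-25.5,0],[10.5,-30,0],[12,-34.5,0],[13.5,-39,0],[15,-43,0]],"turn":[0,0,0,0,0,0,0,0.5,0.5,0.5],"gripper":[-1,-1,-1,-1,-1,-1,-1,-1,-1,-1]}'>/dev/null; python3 -m jog '{"delta_pos":[[1,-1,0],[1.6,-1.9,0],[1.6,-1.9,2],[1.6,-1.9,5],[1.6,-1.9,6],[1.6,-1.9,6]],"turn":[0,0,0,0,0,0],"gripper":[-1,-1,-1,-1,-1,-1]}'; python3 -c "
from h import *
go(446.9,-336,83,85.2)"
```

```text
time_s: 36.85
ee_pos: [443.8, -333.9, 96.7]
ee_rot: [[-0.997, 0.082, -0.004], [0.082, 0.997, 0.003], [0.004, 0.003, -1.0]]
wrist_force: [0.5, -0.7, -1.3]
opening: 0.662
grip_force: 65.8
t36.9 at [ 443.8 -333.9   96.7] ytool 85.3 | delta [-0.33 -0.19  1.36] turn 0.1 | F [ 0.5 -0.7 -1.3] open 0.662 grip 65.8 q7 2.29
```

```bash
python3 -m jog '{"delta_pos":[[0,0,0.5],[0,0,0.8],[0,0,0.8],[0,0,0.8]],"turn":[0,0,0,0],"gripper":[-1,-1,-1,-1]}' >/dev/null; python3 -c "
from h import *
go(446.9,-336,83,85.2)"
```

```text
t37.2 at [ 445.  -336.3   91.3] ytool 85.2 | delta [-0.19  0.04  0.83] turn -0.0 | F [ 0.3 -0.8 -2. ] open 0.661 grip 65.9 q7 2.30
```

```bash
python3 -m jog '{"delta_pos":[[-0.2,0,0.5],[-0.2,0,1],[-0.2,0,1],[-0.2,0,1]],"turn":[0,0,0,0],"gripper":[-1,-1,-1,-1]}' |egrep "ee_pos|wrist"; for i in 1 2 3; do python3 -m jog '{"delta_pos":[[0,0,0.1],[0,0,0.2],[0,0,0.2]],"turn":[0,0,0],"gripper":[-1,-1,-1]}' | egrep "ee_pos|wrist"; done
```

```text
ee_pos: [446.4, -336.2, 80.4]
wrist_force: [-0.3, -0.0, -2.1]
ee_pos: [446.5, -336.2, 78.7]
wrist_force: [-0.2, -0.1, -3.2]
ee_pos: [446.5, -336.2, 76.6]
wrist_force: [0.7, 0.2, -2.1]
ee_pos: [446.5, -336.2, 74.6]
wrist_force: [-0.7, 0.5, -3.3]
```

```bash
for i in 1 2 3; do python3 -m jog '{"delta_pos":[[0,0,0.1],[0,0,0.2],[0,0,0.2]],"turn":[0,0,0],"gripper":[-1,-1,-1]}' | egrep "ee_pos|wrist|grip"; done
```

```text
ee_pos: [446.6, -336.3, 72.8]
wrist_force: [-0.2, 0.1, -2.0]
grip_force: 66.2
ee_pos: [446.6, -336.3, 72.7]
wrist_force: [-5.1, 3.8, 12.6]
grip_force: 67.7
ee_pos: [446.6, -336.4, 72.6]
wrist_force: [-7.9, 7.1, 28.4]
grip_force: 69.4
```

```bash
python3 -m jog '{"delta_pos":[[0,0,-0.3],[0,0,-0.3],[0,0,-0.3],[0,0,-0.3],[0,0,-3],[0,0,-7],[0,0,-9],[0,0,-9]],"turn":[0,0,0,0,0,0,0,0],"gripper":[1,1,1,1,1,1,1,1]}'; python3 -c "
from h import *
go(686,-110,130,78.3)
print(proj('scene',(685.9,-108.9,36)))"
```

```text
time_s: 40.25
ee_pos: [448.3, -337.7, 161.5]
ee_rot: [[-0.996, 0.084, 0.005], [0.084, 0.996, -0.003], [-0.005, -0.003, -1.0]]
wrist_force: [-0.1, -0.3, -0.1]
opening: 1.001
grip_force: 0.0
t40.2 at [ 448.3 -337.7  161.5] ytool 85.2 | delta [-21.75  24.7    3.21] turn 6.9 | F [-0.1 -0.3 -0.1] open 1.001 grip 0.0 q7 2.25
[356.95834094 338.43374977]
```

```bash
python3 -m jog '{"delta_pos":[[-2.5,3,0],[-5,6,0],[-7.5,9,0],[-10,12,0],[-13,15,0],[-16,18,0],[-18.5,21,0],[-21.7,24.7,0],[-21.7,24.7,1],[-21.7,24.7,3]],"turn":[1,2,3,4,5,6,6.9,6.9,6.9,6.9],"gripper":[1,1,1,1,1,1,1,1,1,1]}'>/dev/null;  python3 -c "
from h import *
np.set_printoptions(precision=1,suppress=True)
P={'top':[(369.25,183),(376,150.75)],'scene':[(336.6,316.5),(361.3,336.8)]};S={'top':(6,-12),'scene':(8,11)};Q={}
for n in P:
  a=cv2.imread(f'pics/{n}0.png',0);b=cv2.imread(f'pics/{n}8.png',0);m=np.zeros_like(a);x0,y0,x1,y1=BX[n]['R'];m[y0:y1,x0:x1]=255
  W=np.eye(2,3,dtype=np.float32);W[:,2]=S[n]
  cc,W=cv2.findTransformECC(a,b,W,cv2.MOTION_EUCLIDEAN,(3,200,1e-6),m,3);Q[n]=[W@np.r_[p,1] for p in P[n]];print(n,cc,Q[n])
p,r=tri(Q['top'][0],Q['scene'][0]);q,s=tri(Q['top'][1],Q['scene'][1]);e=q-p
print(p,q,(p+q)/2,np.linalg.norm(e),np.degrees(np.arctan2(e[1],e[0])),r,s)
go(686,-110,5,78.3)"
```

```text
top 0.9818313725428905 [array([375.2, 170.8]), array([381.9, 138.6])]
scene 0.8972380840590282 [array([344.4, 327.3]), array([369.3, 347.4])]
[ 654.6 -102.5   39.4] [ 717.  -115.1   42.3] [ 685.8 -108.8   40.9] 63.787598688511615 -11.405442056783418 [ 0.2  0.2  0.3 -0.1] [ 0.4  0.5  0.6 -0.2]
t41.2 at [ 685.  -106.   127.4] ytool 78.5 | delta [-0.2 -0.4 12.2] turn 0.2 | F [-0.7  0.2 -0.7] open 1.002 grip 0.0 q7 1.68
```

```bash
python3 -m jog '{"delta_pos":[[-0.1,-0.3,3],[-0.1,-0.3,6],[-0.1,-0.3,8],[-0.1,-0.3,8],[-0.1,-0.3,8]],"turn":[0,0,0,0,0],"gripper":[1,1,1,1,1]}'>/dev/null; python3 -c "
from h import *
go(686,-110,-8,78.6)"
```

```text
t41.8 at [ 683.4 -111.6   47.8] ytool 78.3 | delta [-0.23  0.21  5.58] turn -0.3 | F [-0.1 -0.4  0.3] open 0.995 grip 0.0 q7 1.72
```

```bash
python3 -m jog '{"delta_pos":[[-0.2,0.2,2],[-0.2,0.2,4],[-0.2,0.2,5.5],[-0.2,0.2,5.5],[-0.2,0.2,5.5],[-0.2,0.2,5.5],[-0.2,0.2,5.5],[-0.2,0.2,5.5],[-0.2,0.2,5.5]],"turn":[-0.3,-0.3,-0.3,-0.3,-0.3,-0.3,-0.3,-0.3,-0.3],"gripper":[1,1,1,1,1,-1,-1,-1,-1]}'; python3 -m jog '{"delta_pos":[[0,0,-2],[0,0,-5],[0,0,-9],[0,0,-13],[0,0,-17],[0,0,-20],[0,0,-20]],"turn":[0,0,0,0,0,0,0],"gripper":[-1,-1,-1,-1,-1,-1,-1]}'; python3 -c "
from h import *
go(446,-336,190,85.2)"
```

```text
time_s: 42.65
ee_pos: [687.5, -110.2, -4.6]
ee_rot: [[-0.98, 0.198, 0.003], [0.198, 0.98, -0.0], [-0.003, 0.0, -1.0]]
wrist_force: [0.2, 0.8, 6.0]
opening: 0.663
grip_force: 66.7
time_s: 43.35
ee_pos: [688.9, -110.9, 199.1]
ee_rot: [[-0.98, 0.198, 0.009], [0.198, 0.98, -0.001], [-0.009, 0.001, -1.0]]
wrist_force: [1.0, -1.0, -0.7]
opening: 0.665
grip_force: 66.0
t43.4 at [ 688.9 -110.9  199.1] ytool 78.6 | delta [ 19.35 -26.88   0.7 ] turn -6.6 | F [ 1.  -1.  -0.7] open 0.665 grip 66.0 q7 1.66
```

```bash
python3 -m jog '{"delta_pos":[[2.5,-3.4,0],[5,-7,0],[7.5,-10.5,0],[10,-14,0],[12.5,-17.5,0],[15,-21,0],[17.5,-24,0],[19.3,-26.9,0],[19.3,-26.9,0],[19.3,-26.9,0]],"turn":[-1,-2,-3,-4,-5,-6,-6.6,-6.6,-6.6,-6.6],"gripper":[-1,-1,-1,-1,-1,-1,-1,-1,-1,-1]}'>/dev/null; python3 -m jog '{"delta_pos":[[0,0,3],[0,0,5],[0,0,6],[0,0,6],[0,0,6]],"turn":[0,0,0,0,0],"gripper":[-1,-1,-1,-1,-1]}'; python3 -c "
from h import *
go(447,-336.2,119,85.2)"
```

```text
time_s: 44.85
ee_pos: [444.6, -335.2, 134.0]
ee_rot: [[-0.997, 0.083, 0.0], [0.083, 0.997, -0.0], [-0.0, -0.0, -1.0]]
wrist_force: [0.8, -0.1, -2.3]
opening: 0.658
grip_force: 65.8
t44.9 at [ 444.6 -335.2  134. ] ytool 85.2 | delta [-0.25 -0.08  1.5 ] turn 0.0 | F [ 0.8 -0.1 -2.3] open 0.658 grip 65.8 q7 2.27
```

```bash
python3 -m jog '{"delta_pos":[[-0.25,-0.1,0.5],[-0.25,-0.1,1.2],[-0.25,-0.1,1.5],[-0.25,-0.1,1.5],[-0.25,-0.1,1.5]],"turn":[0,0,0,0,0],"gripper":[-1,-1,-1,-1,-1]}' |egrep "ee_pos|wrist"; for i in 1 2 3; do python3 -m jog '{"delta_pos":[[0,0,0.1],[0,0,0.2],[0,0,0.2]],"turn":[0,0,0],"gripper":[-1,-1,-1]}' | egrep "ee_pos|wrist"; done
```

```text
ee_pos: [446.2, -336.7, 118.7]
wrist_force: [-0.5, -0.5, -1.5]
ee_pos: [446.2, -336.5, 116.7]
wrist_force: [0.3, 0.1, -0.4]
ee_pos: [446.1, -336.5, 114.6]
wrist_force: [-0.2, -0.6, -1.6]
ee_pos: [446.1, -336.5, 112.6]
wrist_force: [-0.0, 0.4, -2.3]
```

```bash
for i in 1 2 3; do python3 -m jog '{"delta_pos":[[0,0,0.1],[0,0,0.2],[0,0,0.2]],"turn":[0,0,0],"gripper":[-1,-1,-1]}' | egrep "ee_pos|wrist|grip"; done
```

```text
ee_pos: [446.2, -336.5, 110.6]
wrist_force: [-0.1, 0.2, -1.1]
grip_force: 65.9
ee_pos: [446.3, -336.7, 109.3]
wrist_force: [-1.6, 1.6, 3.3]
grip_force: 66.4
ee_pos: [446.4, -336.8, 109.3]
wrist_force: [-5.8, 4.0, 18.5]
grip_force: 68.2
```

Seated at 109.3 (109.4 predicted). I'll release, retreat clear of everything and take the final look at the tray and stack.

```bash
python3 -m jog '{"delta_pos":[[0,0,-0.2],[0,0,-0.2],[0,0,-0.2],[0,0,-0.2],[0,0,-3],[0,0,-7],[0,0,-10],[0,0,-10]],"turn":[0,0,0,0,0,0,0,0],"gripper":[1,1,1,1,1,1,1,1]}' | grep pos; python3 -m jog '{"delta_pos":[[0,4,0],[0,8,0],[0,12,0],[0,16,0],[0,19,0],[0,22,0],[0,22,0]],"turn":[0,0,0,0,0,0,0],"gripper":[1,1,1,1,1,1,1]}' | grep pos; python3 -c "
from h import *
I={n:bot.read_camera(n)[:,:,::-1].copy() for n in('top','scene')}
for n in I: cv2.imwrite(f'pics/{n}F.png',I[n])
o=np.zeros((600,800,3),np.uint8)
A=crop(I['top'],95,125,205,265,3)[:,:330];B=crop(I['scene'],335,140,470,245,3.4);C=crop(I['top'],440,220,560,340,1.5*1.2);D=crop(I['scene'],120,280,250,420,1.7)
for im,x,y in((A,0,0),(B,335,0),(C,335,362),(D,560,362)):
  h,w_=min(im.shape[0],600-y),min(im.shape[1],800-x);o[y:y+h,x:x+w_]=im[:h,:w_]
cv2.imwrite('pics/dF.png',o)"
```

```text
ee_pos: [448.5, -338.6, 210.9]
ee_pos: [464.7, -112.6, 205.6]
```

View pics/dF.png

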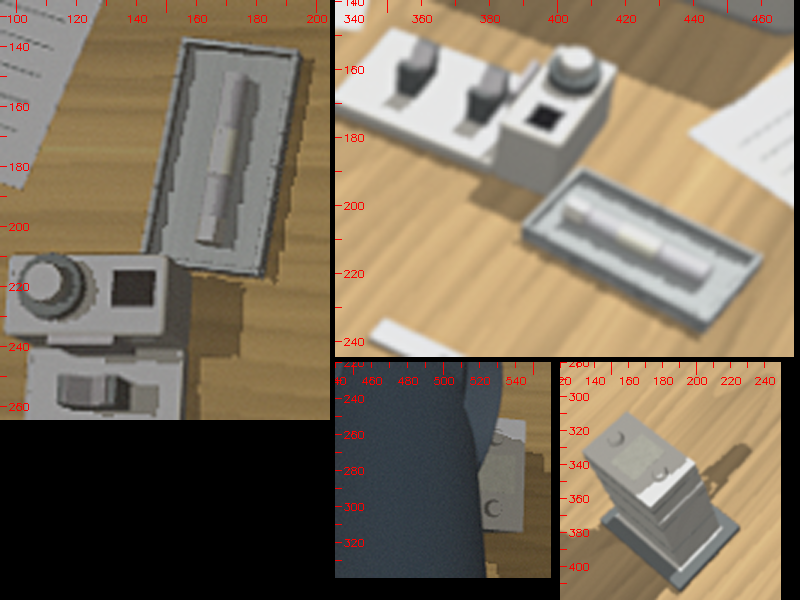

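The tube lies flat near the middle of the tray (top ≈172,177), and the stack of three stands square on the dock (scene ≈175,360). Handing in.

```bash
python3 -c "
from rig import bot
print(bot.close_job())"
```

```text
the job is handed in; nothing more can be done
None
```

The tube was logged in the reader and now lies flat in the tray. The three slide boxes present (two deep, then one flat) are stacked and seated on the dock. The job was handed in at about 46 s, but no verdict came back.

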